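Tip the marble tray on the guide rail to line the marbles up in the channel

ROBOT

A 6-joint arm with a two-finger parallel gripper is mounted at the origin on a cart in front of the work surface, level with it; the furniture and walls round the work are solid. World frame = base frame: x ahead of the robot, y to its left, z up, the work surface at z = 0. Lengths are in m, angles in rad, forces in N, time in s.
With the tool pointing down it reaches from about 0.25 to 0.775 m from the base axis. Payload 4 kg.
Tool frame: the origin (TCP) lies on the centre line of the jaws, within the pads' length; the fingertips stand 22 mm ahead of it and the grasp point (between the pads) lies 3 mm ahead of it; z points along the fingers, y is the direction in which the jaws open and shut (so a half turn about z gives the same grasp; the last joint's range is limited). The gripper opens to 94 mm and grips with 3 to 60 N. Pads are 16 mm wide; open, the fingers measure 119 mm over their backs; the gripper's body (75 mm by 177 mm) begins 78 mm behind the grasp point.
Start: joints at [-1.313, 0.087, 1.371, -0, 1.684, -0.103], TCP at [0.194, -0.515, 0.228] pointing down, gripper open.
Joint ranges: [-3.1, 3.1], [-0.76, 2.03], [0.27, 2.55], [-1.08, 4.22], [0.17, 2.65], [-2.57, 2.57]. Speed limits (rad/s): [2.79, 2.79, 3.14, 3.14, 3.14, 3.14].

INTERFACE

Orientations are given as [roll, pitch, yaw] about the fixed x, y, z axes, in that order (R = Rz(yaw) Ry(pitch) Rx(roll)).
In Python, from bench import robot gives the robot as it stands. The module is installed in compiled form; this text tells all that it offers.
- The arm moves only by the shell command python3 -m inch 'ROWS'. ROWS is JSON, a list of rows, each an object with "linear": the shift along the world's x, y, z scaled (see below), a list of three; "twist": the turn about the world's z scaled (see below); "gripper": the opening, from 0 (shut) to 1 (fully open). In form: [{"linear": [x, y, z], "twist": twist, "gripper": gripper}, ...]. A call has 1 to 10 rows; each row is the pose to reach, as a shift and turn from the pose commanded when the call began; what a row does not reach only later rows make up. The controller multiplies each number of a shift by 0.1 m and each number of a turn by 60 degrees. A row lasts 1/12 s, in which the tool goes at most 41.7 mm and 7.16 degrees, less where a joint would pass 70% of its speed; a pose out of reach is approached as far as the arm can. A call with a number of a shift or a turn outside -1 to 1 is refused whole. A call with a gripper value outside its range is refused whole. The fingers move at their own pace and stop on an object; the grip force is fixed at half the most. Time passes only in rows, so rows that repeat a pose let the fingers close. It gives the time, the measured TCP pose, the force and the opening at its end, in the units of the state.
- robot.get_obs(): the state, without advancing time (a new reading comes with each control period).
- robot.snapshot(name): name is "scene" or "top" or "wrist"; returns a dict with "image" (480x640x3 uint8, red, green, blue), "depth" (480x640 float32, m along the optical axis (not along the pixel's ray), 0 where there is no reading), "mtx" (3x3 intrinsics, pixels), "rvec" (rotation vector, rad) and "tvec" (3), from world to camera coordinates, as OpenCV has them; the wrist camera has in their place "hand_eye" (4x4, takes a point from camera to tool coordinates, whose origin is the TCP and whose axes are the flange's). Camera axes: x right, y down, z forward; pixel columns grow to the right and rows downward; lengths in m; the calibration is good to about 2 mm. A picture is of the moment at which its call begins: read the wrist's pose just before it.
- robot.close_job(): hands the job in, once; it reports no verdict.
The state is a dict: "time": time; "joint_positions": joint angles; "qvel": joint speeds; "joint_torque": joint torques, N m; "tool_pos": TCP position; "ee_rot": TCP orientation; "wrist_force": force on the tool from outside, world axes, zero at the start; "wrist_torque": the same for the moment, N m; "width": finger opening in m.
Only numpy, scipy, OpenCV 4.12 (cv2) and the standard library are available. Lean on these libraries where they do the work, as an engineer would, in place of code of your own. Each camera call takes 0.05 s, during which the arm holds its last target.

TASK

Stand the black graphite stop plate fully down in the slot across the low end of the sloping marble channel, so that nothing can run out. Then bring the tray of glass marbles up square against the channel's guide rail and tip it on the rail so that all five marbles roll over it and line up in single file in the groove against the plate, without any falling on the bench. Set the tray back down level on the bench, let go, and leave the other things on the bench where they stand.

Things in the scene. Friction and masses are not known exactly. Their poses are not given: they have to be found in the camera images.
- plate_center (a point): Centre of the loose stop plate: plain black graphite slab, 44 wide (own x), 10 thick (own y), 72 tall (own z), about 90 g, standing free on its 44 x 10 lower edge on the bench, left of the blow-pipe; it topples if knocked. The fixed blow-pipe crosses the bench at y = 0.12 from x = 0.475 to the back, its top 67 mm above the bench.
- slot_seat (a point): Where the plate's centre lies when fully home in the slot, 40 mm above the bench; axes as rail_mid. The slot takes the plate from above, plate x along slot x (either way round): 12.5 mm wide along y for the 10 mm plate, 48 along x for its 44. Steel guides round both ends reach 36 mm above the bench, their top 6 mm flared; the floor is at 4 mm, so the seated plate's top is at 76 mm.
- marble_rack: The fixed marble rack of wood and sheet metal, 205 mm long, 66 wide. Origin: bench level, under the middle of its guide rail; own x points from the rail across the channel to the back board (62 tall, 43 mm behind the rail), own y along the rail to the channel's low end, z up. The slot's centre lies at x = 24, y = 86 mm.
- rail_mid (a point): Top of the middle of the guide rail, a level round steel bar 10 mm thick, top 31 mm above the bench, from own y = -85 to +73 mm; axes as marble_rack. The tray comes up to it from the -x side, its middle at y about 0 (it has some 10 mm to spare either way). Steel slot guides begin at y = +74 mm.
- channel: The sheet-metal groove behind the rail, flat-bottomed, 23 mm wide, sides flared, sloping 4 degrees down to the slot. Origin: middle of its floor at the slot; own y runs downhill along the groove, x as the rack's. It starts at y = -164 mm and goes on 22 mm past the slot, where it spills on the bench if no plate is in. A marble in it has its centre at x = 0, z = 10 mm: the first at y = -9, then every 20 mm up.
- tray_bar (a point): Middle of the tray's handle: a steel bar 10 mm thick, 72 long along own y, 42 mm above the bench, 35 mm clear behind the tray's back wall (walls 56 mm high). Own x points to the tray's open front, z up. Pinched fore-and-aft from above, the bar can turn between the fingers as the tray tips.
- tray_lip (a point): Middle of the tray's open front edge (underside), 32.5 mm above the bench, 128 mm ahead of the handle bar and 9.5 mm lower; axes as the bar's. A cross strip under the floor, 13 mm back from this edge, butts on the rail: pushed home, the edge lies 8 mm beyond the middle of the rail and just above it. Raising the handle then tips the tray on the rail.
- tray: The loose sheet-metal tray: 124 wide, 88 long without handle, about 0.35 kg, standing on skirts under its side walls that end 23 mm short of the front edge. Origin on the bench, 83 mm ahead of the bar and 45 behind the front edge. The floor falls 5 degrees to the back wall, so the marbles stay in until it is tipped forward by more; 15 to 20 degrees empties it.
- marble_0: A green glass marble, 20 mm across, 11.5 g; origin at its centre (its axes turn as it rolls). The five marbles are alike and start in the tray, along its back wall; they roll easily.
- marble_1: As the first marble.
- marble_2: As the first marble.
- marble_3: As the first marble.
- marble_4: As the first marble.
- mug: Bystander, to be left alone (sizes in mm): pale stoneware mug with a handle, 82 mm across, 94 tall; origin under its middle.
- steel_cup: Bystander, to be left alone (sizes in mm): turned dark steel cup, 66 across, 38 tall; origin under its middle.
- wax_cake: Bystander, to be left alone (sizes in mm): round yellowish wax cake, 68 across, 21 tall; origin under its middle.
- frit_jar: Bystander, to be left alone (sizes in mm): screw-top glass jar, 60 across, 90 tall; origin under its middle.
- tweezers: Bystander, to be left alone (sizes in mm): long steel tweezers lying flat, 46 x 222 x 15, long axis = own y; origin under its middle.
- graphite_paddle: Bystander, to be left alone (sizes in mm): black graphite flat on a rod with a wooden grip, lying flat, 55 x 260 x 22, long axis = own y; origin under its middle.
Not all that is in view belongs to the job. Of the things like the part that bears plate_center, leave any that is brown; of the rest the larger one is meant.

How it is judged:
On the way, in this order (a step that is already met when the one before it is completed fails the run):
1. the stop plate is fully down in the slot while all marbles are still in the tray (x of plate_center in the frame of slot_seat between -0.005 and 0.005 m and y of plate_center in the frame of slot_seat between -0.003 and 0.003 m and z of plate_center in the frame of slot_seat between -0.004 and 0.004 m and angle between the x axis of plate_center and the x axis of slot_seat, either way round below 0.12 rad and angle between plate_center's own z axis and vertical below 0.1 rad and x of each of marble_0, marble_1, marble_2, marble_3, marble_4 in the frame of tray_lip below 0 m), for 0.2 s.
2. the tray is tipped forward with its front edge on the guide rail (angle between tray_lip's own z axis and vertical above 0.12 rad and x of tray_lip in the frame of rail_mid between -0.003 and 0.02 m and z of tray_lip in the frame of rail_mid between -0.012 and 0.012 m), for 0.1 s.
At the end, for the whole second after the job is handed in: The stop plate is fully down in the slot (within 4 mm). All five marbles rest in the bottom of the groove in one row behind the plate (within 5 mm of its middle line, none stacked, none over 100 mm up from the slot). The tray stands level on the bench, at rest (x of plate_center in the frame of slot_seat between -0.005 and 0.005 m and y of plate_center in the frame of slot_seat between -0.003 and 0.003 m and z of plate_center in the frame of slot_seat between -0.004 and 0.004 m and angle between the x axis of plate_center and the x axis of slot_seat, either way round below 0.12 rad and angle between plate_center's own z axis and vertical below 0.1 rad and x of marble_0 in the frame of channel between -0.005 and 0.005 m and y of marble_0 in the frame of channel between -0.1 and 0 m and z of marble_0 in the frame of channel between 0.006 and 0.014 m and x of marble_1 in the frame of channel between -0.005 and 0.005 m and y of marble_1 in the frame of channel between -0.1 and 0 m and z of marble_1 in the frame of channel between 0.006 and 0.014 m and x of marble_2 in the frame of channel between -0.005 and 0.005 m and y of marble_2 in the frame of channel between -0.1 and 0 m and z of marble_2 in the frame of channel between 0.006 and 0.014 m and x of marble_3 in the frame of channel between -0.005 and 0.005 m and y of marble_3 in the frame of channel between -0.1 and 0 m and z of marble_3 in the frame of channel between 0.006 and 0.014 m and x of marble_4 in the frame of channel between -0.005 and 0.005 m and y of marble_4 in the frame of channel between -0.1 and 0 m and z of marble_4 in the frame of channel between 0.006 and 0.014 m and linear speed of each of marble_0, marble_1, marble_2, marble_3, marble_4 below 0.02 m/s and angle between tray_lip's own z axis and vertical below 0.04 rad and height (world z) of tray_lip below 0.037 m and linear speed of tray below 0.01 m/s); the robot touches nothing.
It fails at once if a marble falls on the bench (height (world z) of any of marble_0, marble_1, marble_2, marble_3, marble_4 below 0.0135 m).
It fails at once if a bystander is moved more than 3 cm (distance of any of mug, steel_cup, wax_cake, frit_jar, tweezers, graphite_paddle from where it was at the start of the episode above 0.03 m).
It also fails if it takes over 66 s, if anything falls off the work surface, if the arm or the gripper's body presses on something with over 40 N, if the wrist force passes 120 N, or if a joint passes its speed limit or range.

## Working session

There is one attempt and no reset: what is moved stays moved. The work goes in short steps, Python scripts to look and compute and a shell command to move; the robot and the scene stay as the last step left them, time stands still between calls to the robot, and variables do not carry over. Pictures are saved under pics/ and viewed, and the job is handed in when it is done.

```bash
mkdir -p pics; python3 - <<'E'
from bench import robot
import cv2,numpy as np
o=robot.get_obs();print(o)
for n in("scene","top"):
    s=robot.snapshot(n);cv2.imwrite(f"pics/{n}0.png",s["image"][:,:,::-1])
    np.savez(f"{n}0.npz",**s)
    print(n,s["mtx"].tolist(),s["rvec"],s["tvec"])
E
```

```text
{'time': 0.0, 'joint_positions': array([-1.31309306e+00,  8.79288730e-02,  1.37223286e+00,  3.17568191e-06,
        1.68358541e+00, -1.03103995e-01]), 'qvel': array([-0.00051768,  0.00010569, -0.00232236, -0.00034487,  0.00174153,
       -0.00065971]), 'joint_torque': array([ 2.07865305e-03, -3.40182924e+01, -3.02424538e+01,  7.19081168e-02,
        3.29181016e-02, -1.82506283e-04]), 'tool_pos': array([ 0.19403446, -0.51410898,  0.22632925]), 'ee_rot': array([-3.13944993e+00, -2.24882980e-04,  3.60807378e-01]), 'wrist_force': array([ 0.00228387, -0.03574293, -0.24789696]), 'wrist_torque': array([-0.0242582 ,  0.0349296 ,  0.01481819]), 'width': 0.09407830187829354}
scene [[553.8902462500719, 0.0, 324.94699113884394], [0.0, 553.8902462500719, 238.14370067870664], [0.0, 0.0, 1.0]] [ 0.65034127 -2.38052236  1.48827574] [0.49718658 0.17025593 1.01459819]
top [[454.58726904795867, 0.0, 321.7959052151147], [0.0, 454.58726904795867, 245.0648558110886], [0.0, 0.0, 1.0]] [ 2.18294334 -2.14579904  0.14194689] [6.26882874e-04 5.81478754e-01 1.33644911e+00]
```

View pics/scene0.png

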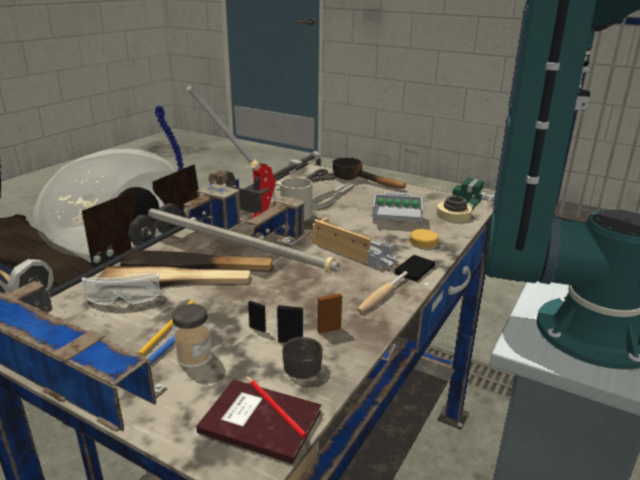

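View pics/top0.png

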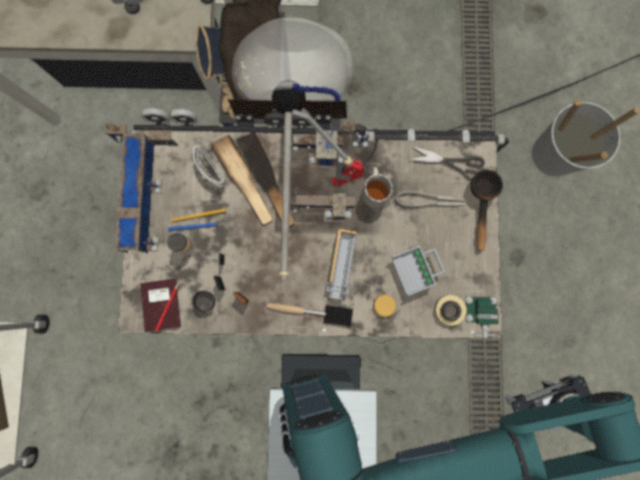

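The scene view shows three slabs: black at (257,317), black at (290,323) and brown at (329,313). In the top view they are at about (221,258), (219,283) and (241,298). The rack is at (342,265), the tray at (415,272), and the blow-pipe ends at (285,273). Next I'll enlarge these areas and measure.

```bash
cat > h.py <<'E'
import numpy as np,cv2
def load(f):
    d=dict(np.load(f)); d["R"]=cv2.Rodrigues(d["rvec"])[0]; return d
def ray(d,uv):
    K=d["mtx"];r=np.array([(uv[0]-K[0,2])/K[0,0],(uv[1]-K[1,2])/K[1,1],1.])
    c=-d["R"].T@d["tvec"].ravel(); return c,d["R"].T@r
def onz(d,uv,z):
    c,r=ray(d,uv); return c+r*(z-c[2])/r[2]
def cloud(d):
    v,u=np.mgrid[0:480,0:640]; K=d["mtx"];z=d["depth"]
    P=np.stack([(u-K[0,2])/K[0,0]*z,(v-K[1,2])/K[1,1]*z,z],-1)
    W=(P-d["tvec"].ravel())@d["R"]; W[z==0]=np.nan; return W
def proj(d,p):
    q=d["R"]@np.array(p)+d["tvec"].ravel();q=d["mtx"]@q;return q[:2]/q[2]
E
python3 - <<'E'
from h import *
s=load("scene0.npz");t=load("top0.npz")
def crop(d,u0,v0,w,h,k):return cv2.resize(d["image"][v0:v0+h,u0:u0+w,::-1],None,fx=k,fy=k,interpolation=cv2.INTER_CUBIC)
cv2.imwrite("pics/c1.png",crop(s,220,270,160,120,5))
cv2.imwrite("pics/c2.png",crop(t,190,220,160,120,5))
cv2.imwrite("pics/c3.png",crop(t,310,215,150,110,5))
Ws=cloud(s)
cs=np.nan_to_num(cloud(t))
for p in [(221,258),(219,283),(241,298),(285,273),(342,265),(415,272)]:print(p,cs[p[1],p[0]].round(4))
for p in [(257,317),(290,323),(329,313)]:print(p,Ws[p[1],p[0]].round(4))
E
```

```text
(221, 258) [0.5358 0.3095 0.0478]
(219, 283) [0.4613 0.3099 0.0583]
(241, 298) [0.4188 0.2416 0.0729]
(285, 273) [0.4933 0.117  0.0681]
(342, 265) [ 0.5235 -0.052   0.0175]
(415, 272) [ 0.5051 -0.2711  0.0327]
(257, 317) [0.5311 0.3181 0.0275]
(290, 323) [0.4583 0.3218 0.0433]
(329, 313) [0.4199 0.2541 0.0383]
```

View pics/c1.png

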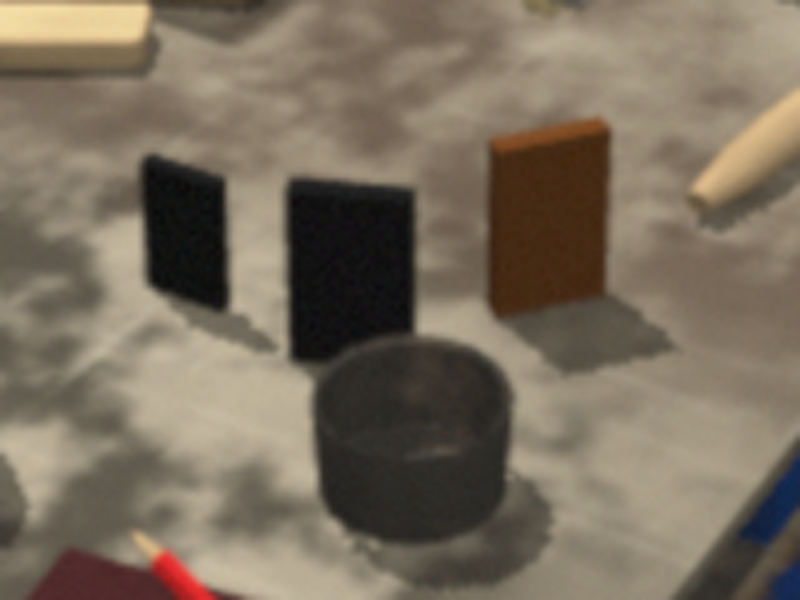

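View pics/c2.png

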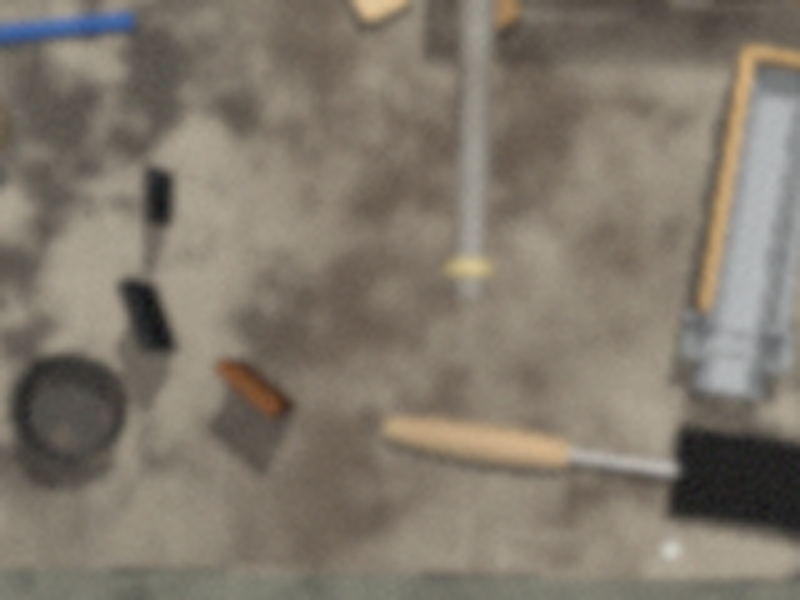

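View pics/c3.png

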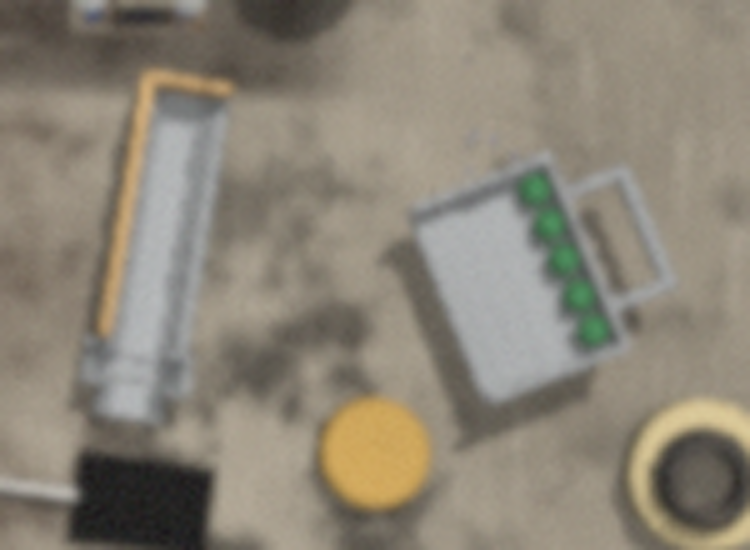

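Candidates in the scene view: the black plate at (257,317) is smaller. The black plate at (290,323), which is (219,283) in the top view, is the larger black one. The plate at (329,313) is brown and must be left alone. So the target is (290,323), standing next to the steel cup.

```bash
python3 - <<'E'
from h import *
s=load("scene0.npz");t=load("top0.npz")
Wt=cloud(t);Ws=cloud(s)
c,_=ray(t,(320,240));print("cam top",c, "scene",ray(s,(320,240))[0])
def sel(W,x0,x1,y0,y1,z0,z1):
    m=(W[...,0]>x0)&(W[...,0]<x1)&(W[...,1]>y0)&(W[...,1]<y1)&(W[...,2]>z0)&(W[...,2]<z1);return m
# plate masks by depth
for n,W in(("t",Wt),("s",Ws)):
    m=sel(W,.42,.50,.28,.345,.062 if n=="t" else .015,.085)
    P=W[m]; r=cv2.minAreaRect(P[:,:2].astype(np.float32)); print(n,"plate",len(P),P[:,2].min().round(3),P[:,2].max().round(3),r, np.mean(P,0).round(4))
# dark colour top face in top view at z=.072
g=t["image"].max(2); m=np.zeros_like(g);m[268:296,208:232]=(g[268:296,208:232]<45)
print(m.sum()); 
ys,xs=np.nonzero(m);P=np.array([onz(t,(x,y),.072)[:2] for x,y in zip(xs,ys)],np.float32);print("dark rect",cv2.minAreaRect(P))
# blowpipe, board
m=sel(Wt,.43,.72,-.12,.02,.052,.075);P=Wt[m];r=cv2.minAreaRect(P[:,:2].astype(np.float32));print("board",len(P),r,np.median(P[:,2]))
m=sel(Wt,.42,.62,-.35,-.16,.045,.07);P=Wt[m];r=cv2.minAreaRect(P[:,:2].astype(np.float32));print("traywalls",len(P),r,np.median(P[:,2]))
hsv=cv2.cvtColor(t["image"],cv2.COLOR_RGB2HSV)
gm=((hsv[...,0]>50)&(hsv[...,0]<85)&(hsv[...,1]>90)).astype(np.uint8);gm[:, :390]=0;gm[:,460:]=0;gm[295:]=0;gm[:235]=0
n,l,st,ce=cv2.connectedComponentsWithStats(gm);print(st[1:,4],[onz(t,q,.045).round(4)[:2] for q in ce[1:]])
E
```

```text
cam top [0.4168384  0.02399268 1.39638256] scene [0.02272056 0.97663031 0.59267874]
t plate 59 0.064 0.078 ((0.46184346079826355, 0.3152672052383423), (0.04448777809739113, 0.01030802633613348), 21.88602638244629) [0.4616 0.3145 0.0704]
s plate 870 0.015 0.072 ((0.4488328695297241, 0.3217814266681671), (0.035926975309848785, 0.06408249586820602), 73.9298095703125) [0.4566 0.3223 0.0434]
45
dark rect ((0.46230074763298035, 0.3058110475540161), (0.036636367440223694, 0.011819328181445599), 18.334997177124023)
board 195 ((0.5883258581161499, -0.04542017728090286), (0.22746394574642181, 0.09738428145647049), 7.78668212890625) 0.06087524079837661
traywalls 335 ((0.5161532759666443, -0.2814186215400696), (0.126683309674263, 0.13142478466033936), 21.45759391784668) 0.051673297634824145
[15 18 15 16 16] [array([ 0.5631, -0.2737]), array([ 0.5423, -0.2827]), array([ 0.5214, -0.2907]), array([ 0.5003, -0.2997]), array([ 0.4797, -0.3084])]
```

```bash
python3 -m inch '[{"linear":[0.4,0.4,0],"twist":0,"gripper":1},{"linear":[0.7,0.7,0],"twist":0,"gripper":1},{"linear":[1,1,0],"twist":0,"gripper":1}]'; python3 -m inch '[{"linear":[0.4,0.4,0.2],"twist":0,"gripper":1},{"linear":[0.7,0.7,0.4],"twist":0,"gripper":1},{"linear":[1,1,0.5],"twist":0,"gripper":1},{"linear":[1,1,0.5],"twist":0,"gripper":1}]'; python3 - <<'E'
from bench import robot
import cv2,numpy as np
o=robot.get_obs();s=robot.snapshot("wrist");cv2.imwrite("pics/w1.png",s["image"][:,:,::-1])
np.savez("w1.npz",pos=o["tool_pos"],rpy=o["ee_rot"],**s);print(o["tool_pos"],o["ee_rot"],o["time"],s["hand_eye"].round(4).tolist(),s["mtx"])
E
```

```text
time: 0.35
tool_pos: [0.2828, -0.4252, 0.2266]
ee_rot: [-3.14, -0.0, 0.358]
wrist_force: [0.9, -0.4, 1.0]
width: 0.0938
time: 0.68
tool_pos: [0.3847, -0.3236, 0.2789]
ee_rot: [3.14, -0.002, 0.364]
wrist_force: [-0.8, -1.0, -0.1]
width: 0.0938
[ 0.38474424 -0.32358484  0.27893455] [ 3.14049703e+00 -1.90548890e-03  3.63575945e-01] 0.6833 [[-0.0005, -0.9681, -0.2504, 0.0736], [1.0, -0.0004, -0.0006, -0.0005], [0.0004, -0.2504, 0.9681, -0.1561], [0.0, 0.0, 0.0, 1.0]] [[346.08593102   0.         321.90029759]
 [  0.         346.08593102 242.79740629]
 [  0.           0.           1.        ]]
```

View pics/w1.png

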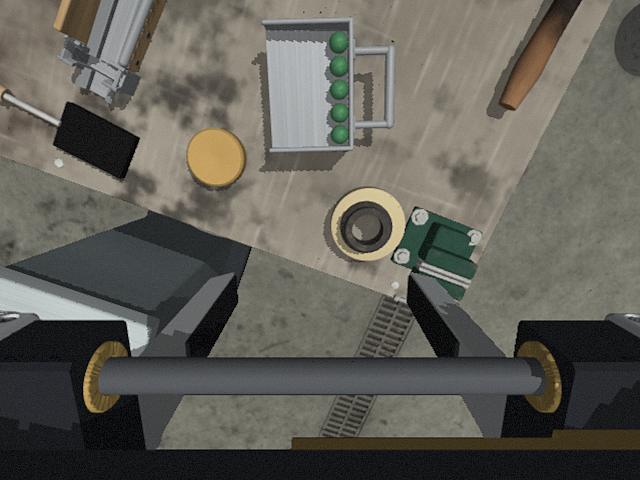

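The wrist view shows the tray at (310,85) with five marbles along its back wall, the wax cake at (216,157) and the rack's low end at (100,60). Next I'll move over the rack for a clean view of it.

```bash
python3 -m inch '[{"linear":[0.05,0.4,0.2],"twist":0,"gripper":1},{"linear":[0.1,0.7,0.4],"twist":0,"gripper":1},{"linear":[0.1,1,0.4],"twist":0,"gripper":1}]'; python3 -m inch '[{"linear":[0,0.4,0],"twist":0,"gripper":1},{"linear":[0,0.8,0],"twist":0,"gripper":1},{"linear":[0,0.8,0],"twist":0,"gripper":1},{"linear":[0,0.8,0],"twist":0,"gripper":1}]'; python3 - <<'E'
from bench import robot
import cv2,numpy as np
o=robot.get_obs();s=robot.snapshot("wrist");cv2.imwrite("pics/w2.png",s["image"][:,:,::-1])
np.savez("w2.npz",pos=o["tool_pos"],rpy=o["ee_rot"],**s);print(o["tool_pos"],o["ee_rot"],o["time"])
E
```

```text
time: 0.98
tool_pos: [0.3938, -0.2254, 0.3209]
ee_rot: [3.137, -0.003, 0.361]
wrist_force: [0.9, -0.6, 0.5]
width: 0.0942
time: 1.32
tool_pos: [0.3925, -0.1449, 0.3176]
ee_rot: [3.141, -0.0, 0.365]
wrist_force: [0.2, -0.0, -0.1]
width: 0.094
[ 0.39246482 -0.14488439  0.31762102] [ 3.14064245e+00 -2.31497747e-04  3.64611152e-01] 1.3167
```

View pics/w2.png

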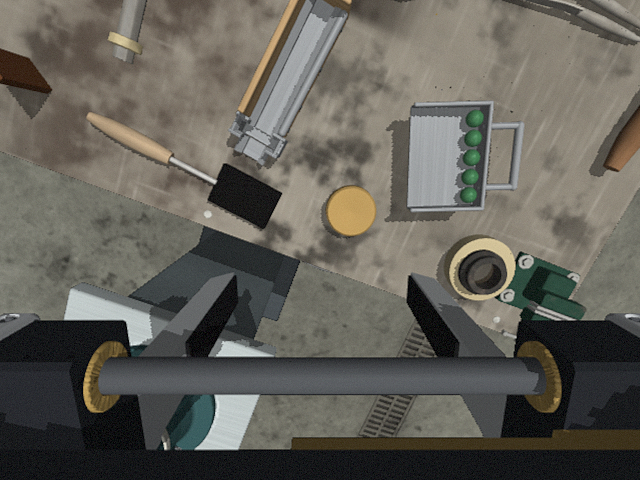

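The rack runs from (320,0) to about (258,150), with the slot guides near (240,125)–(275,145). The tray is at (450,155) with its handle bar at (517,155), and the pipe end is at (125,45). Next I'll enlarge the slot and get metric fits.

```bash
cat >> h.py <<'E'
from scipy.spatial.transform import Rotation as Ro
def wload(f):
    d=dict(np.load(f)); T=np.eye(4);T[:3,:3]=Ro.from_euler("xyz",d["rpy"]).as_matrix();T[:3,3]=d["pos"]
    C=T@d["hand_eye"]; d["R"]=C[:3,:3].T; d["tvec"]=-d["R"]@C[:3,3]; return d
E
python3 - <<'E'
from h import *
d=wload("w2.npz")
im=d["image"][:,:,::-1]
cv2.imwrite("pics/c4.png",cv2.resize(im[60:180,200:360],None,fx=5,fy=5,interpolation=cv2.INTER_CUBIC))
W=cloud(d)
def sel(x0,x1,y0,y1,z0,z1):
    return (W[...,0]>x0)&(W[...,0]<x1)&(W[...,1]>y0)&(W[...,1]<y1)&(W[...,2]>z0)&(W[...,2]<z1)
def line(P):
    vx,vy,x0,y0=cv2.fitLine(P[:,:2].astype(np.float32),cv2.DIST_HUBER,0,.01,.01).ravel();return np.degrees(np.arctan2(vy,vx)).round(2),(x0.round(4),y0.round(4))
m=sel(.45,.68,-.09,.03,.056,.070);P=W[m];print("board",len(P),line(P),cv2.minAreaRect(P[:,:2].astype(np.float32)))
b=sel(.3,.6,-.2,-.1,-.02,.02);print("bench z",np.nanmedian(W[b][:,2]))
# rail
for i in range(0,1):
    m=sel(.43,.68,-.12,.0,.026,.036);P=W[m];print("rail-ish",len(P),line(P))
    r=(P[:,1]-(-.0554)); 
# tray walls
m=sel(.42,.62,-.36,-.16,.050,.062);P=W[m];print("tray walls",len(P),cv2.minAreaRect(P[:,:2].astype(np.float32)),np.median(P[:,2]))
m=sel(.42,.62,-.40,-.30,.034,.048);P=W[m];print("bar?",len(P),cv2.minAreaRect(P[:,:2].astype(np.float32)))
np.save("W2.npy",W)
hsv=cv2.cvtColor(d["image"],cv2.COLOR_RGB2HSV)
gm=((hsv[...,0]>50)&(hsv[...,0]<85)&(hsv[...,1]>90)).astype(np.uint8);gm[:90]=0;gm[215:]=0;gm[:,:440]=0;gm[:,500:]=0
n,l,st,ce=cv2.connectedComponentsWithStats(gm);print(st[1:,4],[onz(d,q,.047).round(4)[:2] for q in ce[1:]])
E
```

```text
board 1027 (np.float32(-9.17), (np.float32(0.5359), np.float32(-0.0258))) ((0.534956157207489, -0.025144344195723534), (0.008662275038659573, 0.12969575822353363), 80.77255249023438)
bench z -0.0011274912243827216
rail-ish 2235 (np.float32(-10.44), (np.float32(0.5642), np.float32(-0.0779)))
tray walls 1152 ((0.5100534558296204, -0.2607022821903229), (0.12623289227485657, 0.09030329436063766), 22.068811416625977) 0.05464840055843154
bar? 1375 ((0.49057838320732117, -0.3262982964515686), (0.17000119388103485, 0.06763282418251038), 18.173786163330078)
[226 216 203 202 191] [array([ 0.5614, -0.2703]), array([ 0.5411, -0.2785]), array([ 0.5207, -0.2871]), array([ 0.4996, -0.2956]), array([ 0.4794, -0.304 ])]
```

View pics/c4.png

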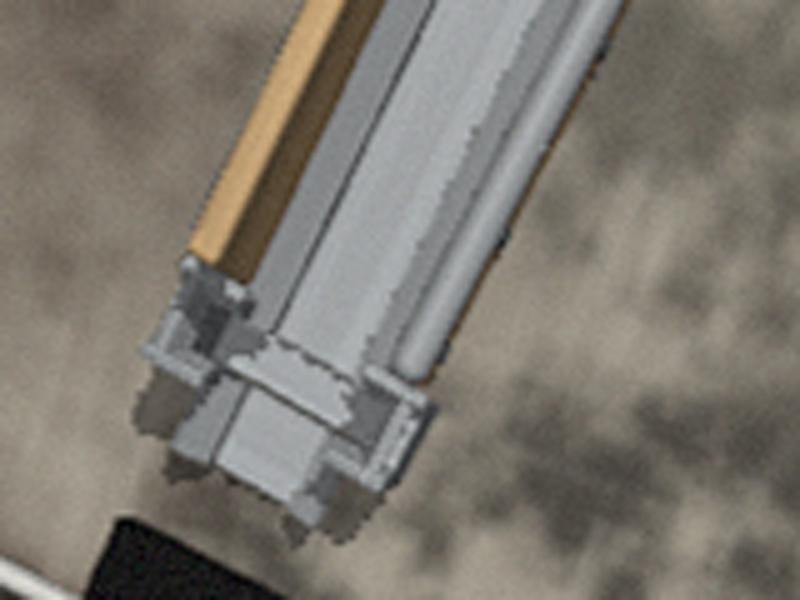

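```bash
python3 - <<'E'
from h import *
d=wload("w2.npz")
a=np.radians(80.83);X=np.array([np.cos(a),np.sin(a)]);Y=np.array([-X[1],X[0]])
def c4(u,v):return (200+u/5-.4,60+v/5-.4)
s=onz(d,c4(289,375),.036)[:2];print("slot",s)
print("board front end",onz(d,c4(215,255),.062)[:2],"rail end",onz(d,c4(412,378),.028)[:2])
W=np.load("W2.npy").reshape(-1,3);W=W[~np.isnan(W[:,0])]
o=s-.024*X-.086*Y; q=(W[:,:2]-o); lx=q@X;ly=q@Y
# rail profile
m=(abs(ly)<.06)&(lx>-.02)&(lx<.06)
for b in np.arange(-.02,.06,.002):
    k=m&(lx>=b)&(lx<b+.002);print(round(b+.001,3),k.sum(),np.median(W[k,2]).round(4) if k.sum() else None)
# ridge at rail: top pixels
E
```

```text
slot [ 0.45381413 -0.03757842]
board front end [ 0.47273874 -0.01887831] rail end [ 0.46379682 -0.06462895]
-0.019 158 -0.0011
-0.017 161 -0.0011
-0.015 156 -0.001
-0.013 162 -0.0011
-0.011 160 -0.0011
-0.009 158 -0.0011
-0.007 160 -0.0012
-0.005 164 -0.0011
-0.003 340 0.0071
-0.001 313 0.0278
0.001 191 0.0298
0.003 175 0.0297
0.005 172 0.0287
0.007 119 0.0266
0.009 171 0.0228
0.011 165 0.0208
0.013 159 0.0198
0.015 84 0.0154
0.017 178 0.0119
0.019 170 0.0119
0.021 176 0.0114
0.023 179 0.0119
0.025 177 0.0119
0.027 177 0.0119
0.029 175 0.0119
0.031 180 0.0119
0.033 175 0.0113
0.035 177 0.0119
0.037 314 0.014
0.039 230 0.0199
0.041 220 0.022
0.043 230 0.0238
0.045 1039 0.0415
0.047 252 0.0606
0.049 202 0.0609
0.051 211 0.0608
0.053 106 0.0602
0.055 0 None
0.057 0 None
0.059 0 None
```

```bash
python3 -m inch '[{"linear":[0,0.4,-0.4],"twist":0,"gripper":1},{"linear":[-0.05,0.7,-0.8],"twist":0,"gripper":1},{"linear":[-0.05,0.8,-1],"twist":0,"gripper":1},{"linear":[-0.05,0.8,-1],"twist":0,"gripper":1},{"linear":[-0.05,0.8,-1],"twist":0,"gripper":1}]'; python3 - <<'E'
from bench import robot
import cv2,numpy as np
o=robot.get_obs();s=robot.snapshot("wrist");cv2.imwrite("pics/w3.png",s["image"][:,:,::-1])
np.savez("w3.npz",pos=o["tool_pos"],rpy=o["ee_rot"],**s);print(o["tool_pos"],o["ee_rot"],o["time"])
E
```

```text
time: 1.78
tool_pos: [0.3857, -0.0664, 0.2142]
ee_rot: [-3.138, 0.006, 0.361]
wrist_force: [-0.2, -0.4, 0.8]
width: 0.0939
[ 0.3857098  -0.0664177   0.21418001] [-3.13772946  0.00632316  0.3607127 ] 1.7833
```

View pics/w3.png

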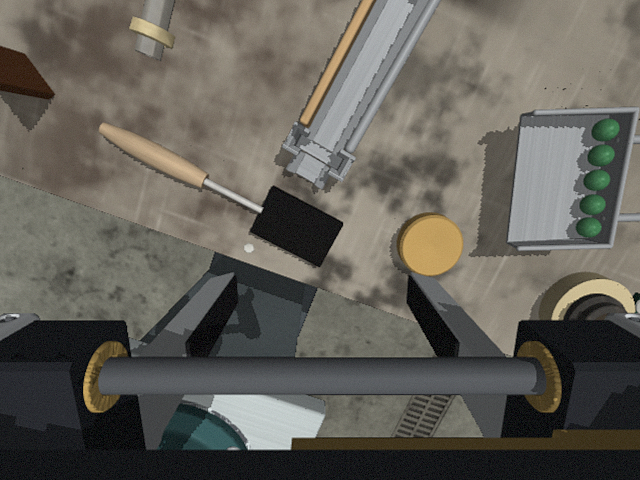

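```bash
python3 - <<'E'
from h import *
d=wload("w3.npz")
im=d["image"][:,:,::-1]
cv2.imwrite("pics/c5.png",cv2.resize(im[110:200,265:375],None,fx=7,fy=6.66,interpolation=cv2.INTER_CUBIC))
W=cloud(d).reshape(-1,3);W=W[~np.isnan(W[:,0])]
m=(W[:,0]>.4)&(W[:,0]<.7)&(W[:,1]>-.09)&(W[:,1]<.03)&(W[:,2]>.056)&(W[:,2]<.07);P=W[m]
vx,vy,x0,y0=cv2.fitLine(P[:,:2].astype(np.float32),cv2.DIST_HUBER,0,.01,.01).ravel();print(np.degrees(np.arctan2(vy,vx)))
a=np.radians(80.83);X=np.array([np.cos(a),np.sin(a)]);Y=np.array([-X[1],X[0]])
o=np.array([.4542,-.0354])-.024*X-.086*Y
q=W[:,:2]-o;lx=q@X;ly=q@Y
print("bench",np.median(W[(lx<-.02)&(lx>-.05),2]))
m=(abs(ly)<.06)
for b in np.arange(-.008,.056,.002):
    k=m&(lx>=b)&(lx<b+.002);print(round(b+.001,3),k.sum(),np.median(W[k,2]).round(4) if k.sum() else None,end="; ")
print()
# profile along y at guides
for lo,hi in((-.003,.008),(.04,.051),(.017,.031)):
    print(lo,hi)
    for b in np.arange(.066,.116,.002):
        k=(lx>lo)&(lx<hi)&(ly>=b)&(ly<b+.002);print(round(b+.001,3),k.sum(),np.percentile(W[k,2],[20,50,85]).round(3) if k.sum() else None,end="; ")
    print()
E
```

```text
-9.171288
bench 0.30466928665404036
-0.007 90 -0.0011; -0.005 183 0.0273; -0.003 305 0.0289; -0.001 317 0.0296; 0.001 328 0.0295; 0.003 335 0.0284; 0.005 346 0.0245; 0.007 324 0.0221; 0.009 316 0.0208; 0.011 314 0.0196; 0.013 320 0.012; 0.015 296 0.0117; 0.017 301 0.0117; 0.019 294 0.0116; 0.021 300 0.0117; 0.023 295 0.0118; 0.025 304 0.0119; 0.027 301 0.0118; 0.029 307 0.0119; 0.031 300 0.0116; 0.033 299 0.0118; 0.035 348 0.0147; 0.037 315 0.0203; 0.039 312 0.022; 0.041 314 0.0236; 0.043 694 0.0434; 0.045 318 0.0607; 0.047 305 0.0609; 0.049 303 0.0607; 0.051 128 0.0598; 0.053 0 None; 0.055 0 None; 
-0.003 0.008
0.067 27 [0.018 0.028 0.03 ]; 0.069 26 [0.017 0.028 0.03 ]; 0.071 27 [0.018 0.028 0.029]; 0.073 20 [0.018 0.027 0.029]; 0.075 27 [0.034 0.035 0.035]; 0.077 27 [0.034 0.035 0.035]; 0.079 27 [0.03  0.031 0.033]; 0.081 27 [0.003 0.018 0.03 ]; 0.083 26 [0.002 0.003 0.03 ]; 0.085 25 [0.003 0.003 0.029]; 0.087 26 [0.003 0.003 0.03 ]; 0.089 25 [0.002 0.003 0.03 ]; 0.091 26 [0.002 0.003 0.031]; 0.093 32 [0.003 0.024 0.03 ]; 0.095 29 [0.028 0.032 0.033]; 0.097 25 [0.034 0.035 0.035]; 
[... 1143 characters left out ...]
; 0.071 29 [0.006 0.007 0.007]; 0.073 29 [0.006 0.006 0.007]; 0.075 28 [0.006 0.006 0.007]; 0.077 29 [0.005 0.006 0.007]; 0.079 28 [0.005 0.005 0.006]; 0.081 29 [-0.001  0.003  0.004]; 0.083 28 [0.002 0.003 0.003]; 0.085 27 [0.002 0.003 0.004]; 0.087 27 [0.002 0.003 0.004]; 0.089 27 [0.002 0.003 0.003]; 0.091 27 [0.002 0.003 0.004]; 0.093 26 [-0.002  0.002  0.003]; 0.095 30 [-0.     0.004  0.005]; 0.097 26 [0.004 0.005 0.005]; 0.099 27 [0.004 0.004 0.005]; 0.101 26 [0.004 0.005 0.005]; 0.103 28 [0.004 0.004 0.005]; 0.105 28 [0.004 0.004 0.005]; 0.107 25 [0.003 0.004 0.005]; 0.109 27 [0.003 0.004 0.005]; 0.111 26 [0.003 0.004 0.004]; 0.113 25 [0.003 0.004 0.004]; 0.115 28 [0.003 0.004 0.004];
```

View pics/c5.png

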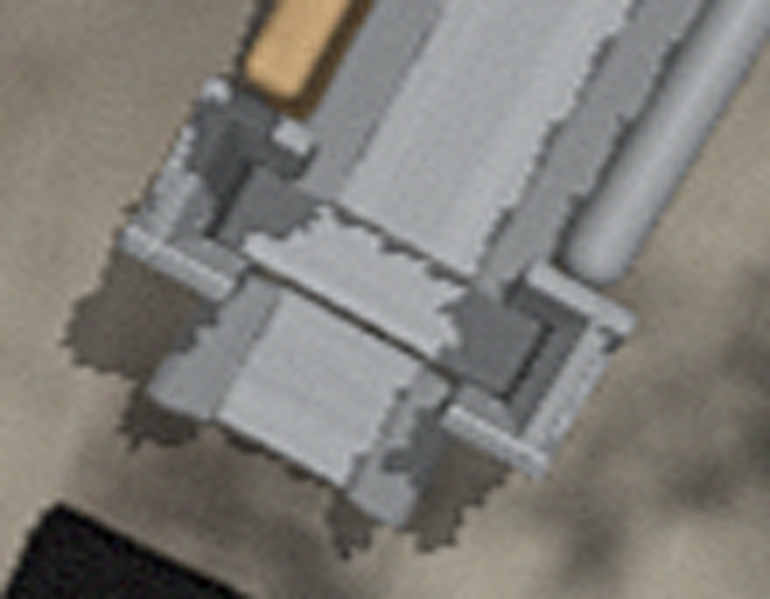

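```bash
for i in 1; do :; done; python3 -m inch '[{"linear":[0,0.4,0],"twist":0,"gripper":1},{"linear":[0,0.8,0],"twist":0,"gripper":1},{"linear":[0,1,0],"twist":0,"gripper":1}]'; python3 -m inch '[{"linear":[0,0.4,0],"twist":0,"gripper":1},{"linear":[0,0.8,0],"twist":0,"gripper":1},{"linear":[0,1,0],"twist":0,"gripper":1}]'; python3 -m inch '[{"linear":[0,0.4,0],"twist":0,"gripper":1},{"linear":[0,0.8,0],"twist":0,"gripper":1},{"linear":[0,1,0],"twist":0,"gripper":1}]';python3 -m inch '[{"linear":[0,0.4,0],"twist":0,"gripper":1},{"linear":[0,0.4,0],"twist":0,"gripper":1},{"linear":[0,0.4,0],"twist":0,"gripper":1}]'; python3 - <<'E'
from bench import robot
import cv2,numpy as np
o=robot.get_obs();s=robot.snapshot("wrist");cv2.imwrite("pics/w4.png",s["image"][:,:,::-1])
np.savez("w4.npz",pos=o["tool_pos"],rpy=o["ee_rot"],**s);print(o["tool_pos"],o["ee_rot"],o["time"])
E
```

```text
time: 2.08
tool_pos: [0.3904, 0.0342, 0.2218]
ee_rot: [3.139, -0.007, 0.358]
wrist_force: [0.0, -0.4, -0.1]
width: 0.094
time: 2.33
tool_pos: [0.3907, 0.1358, 0.2219]
ee_rot: [3.141, -0.008, 0.361]
wrist_force: [0.1, -0.2, 0.6]
width: 0.094
time: 2.58
tool_pos: [0.3909, 0.2368, 0.2216]
ee_rot: [-3.14, -0.008, 0.361]
wrist_force: [-0.1, 0.1, 0.1]
width: 0.0938
time: 2.83
tool_pos: [0.3905, 0.2749, 0.2205]
ee_rot: [3.141, -0.005, 0.362]
wrist_force: [0.2, 0.1, -0.3]
width: 0.0943
[0.39049981 0.27487154 0.22054804] [ 3.14126325 -0.00534431  0.36182317] 2.8333
```

View pics/w4.png

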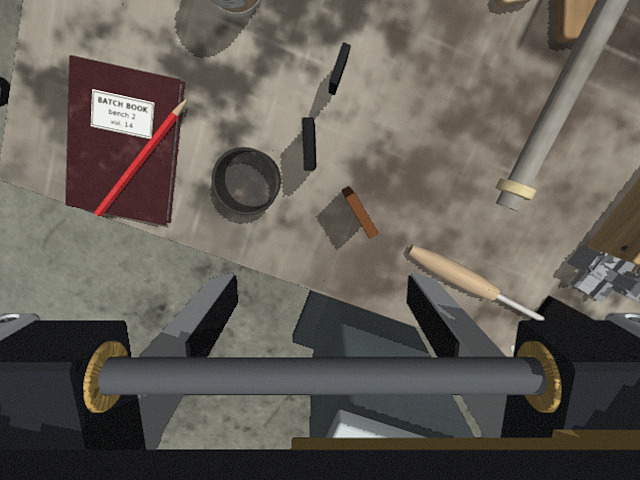

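The wrist view shows the larger black plate at (309,143), the smaller one at (340,68), the brown one at (360,212) and the steel cup at (245,180). Now I'll measure the plate.

```bash
python3 - <<'E'
from h import *
d=wload("w4.npz")
cv2.imwrite("pics/c6.png",cv2.resize(d["image"][30:250,200:400,::-1],None,fx=2.7,fy=2.7,interpolation=cv2.INTER_CUBIC))
W=cloud(d).reshape(-1,3);W=W[~np.isnan(W[:,0])]
for n,x0,x1,y0,y1 in(("big",.43,.495,.27,.345),("small",.495,.57,.27,.35),("brown",.38,.45,.20,.275)):
    for z0 in(.05,.064):
        m=(W[:,0]>x0)&(W[:,0]<x1)&(W[:,1]>y0)&(W[:,1]<y1)&(W[:,2]>z0)&(W[:,2]<.09);P=W[m]
        if len(P)>5:print(n,z0,len(P),np.median(P[:,2]).round(4),cv2.minAreaRect(P[:,:2].astype(np.float32)),P.mean(0).round(4))
m=(W[:,0]>.35)&(W[:,0]<.45)&(W[:,1]>.32)&(W[:,1]<.42)&(W[:,2]>.03)&(W[:,2]<.05);print("cup",cv2.minEnclosingCircle(W[m][:,:2].astype(np.float32)))
E
```

```text
big 0.05 638 0.0706 ((0.4629039466381073, 0.31572818756103516), (0.043613046407699585, 0.010032939724624157), 22.191938400268555) [0.4635 0.3158 0.0704]
big 0.064 629 0.0707 ((0.4629039466381073, 0.31572818756103516), (0.043613046407699585, 0.010032939724624157), 22.191938400268555) [0.4635 0.3158 0.0706]
small 0.05 388 0.0534 ((0.534760057926178, 0.31437569856643677), (0.03365706652402878, 0.007628163788467646), 0.4355314373970032) [0.5347 0.3143 0.0534]
brown 0.05 566 0.0707 ((0.42216551303863525, 0.2498134821653366), (0.04411935433745384, 0.009966672398149967), 52.02482986450195) [0.4231 0.251  0.0701]
brown 0.064 547 0.0707 ((0.42216551303863525, 0.2498134821653366), (0.04411935433745384, 0.009966672398149967), 52.02482986450195) [0.4227 0.2504 0.0706]
cup ((0.4086932837963104, 0.36313584446907043), 0.03318283334374428)
```

View pics/c6.png

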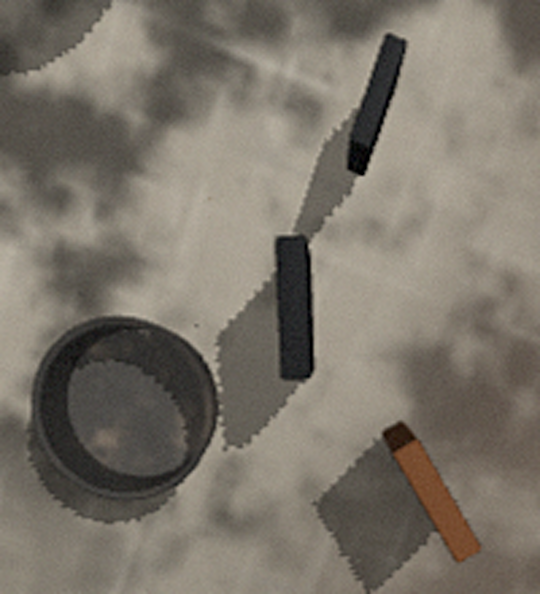

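Only the plate at (309,143) fits: it is black, 44 x 10 and 72 tall. The other black one is about 34 x 8 and 55 tall. Now I'll approach it.

```bash
python3 -m inch '[{"linear":[0.35,0.2,0],"twist":0.024,"gripper":0.5},{"linear":[0.72,0.41,-0.2],"twist":0.024,"gripper":0.5},{"linear":[0.72,0.41,-0.6],"twist":0.024,"gripper":0.5},{"linear":[0.72,0.41,-0.9],"twist":0.024,"gripper":0.5},{"linear":[0.72,0.41,-0.9],"twist":0.024,"gripper":0.5},{"linear":[0.72,0.41,-0.9],"twist":0.024,"gripper":0.5}]'; python3 - <<'E'
from bench import robot
import cv2,numpy as np
o=robot.get_obs();s=robot.snapshot("wrist");cv2.imwrite("pics/w5.png",s["image"][:,:,::-1])
np.savez("w5.npz",pos=o["tool_pos"],rpy=o["ee_rot"],**s);print(o["tool_pos"],o["ee_rot"],o["time"])
E
```

```text
time: 3.38
tool_pos: [0.4601, 0.3126, 0.127]
ee_rot: [3.141, 0.003, 0.383]
wrist_force: [-0.3, 0.2, 0.2]
width: 0.0577
[0.46013996 0.31262204 0.12695898] [3.14066843e+00 2.84459398e-03 3.82967709e-01] 3.3833
```

View pics/w5.png

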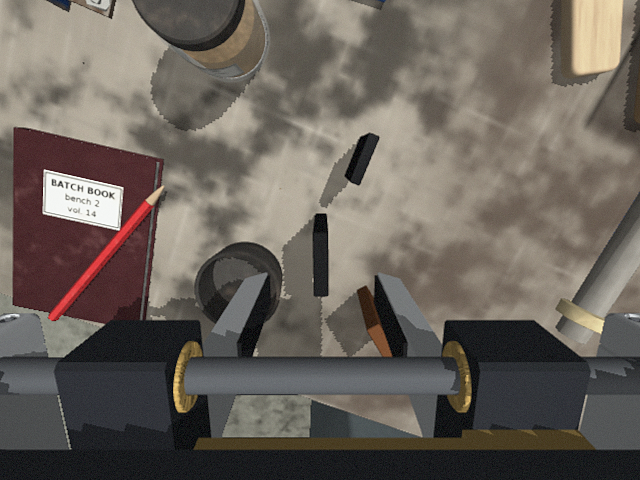

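```bash
python3 - <<'E'
from h import *
from bench import robot
d=wload("w5.npz");W=cloud(d).reshape(-1,3);W=W[~np.isnan(W[:,0])]
x0,x1,y0,y1=.43,.495,.27,.345
m=(W[:,0]>x0)&(W[:,0]<x1)&(W[:,1]>y0)&(W[:,1]<y1)&(W[:,2]>.06)&(W[:,2]<.09);P=W[m]
print(len(P),np.median(P[:,2]),cv2.minAreaRect(P[:,:2].astype(np.float32)))
o=robot.get_obs();print(o["tool_pos"],o["ee_rot"])
E
```

```text
1018 0.07067599221289395 ((0.46339401602745056, 0.31615006923675537), (0.04362180829048157, 0.009668086655437946), 22.008785247802734)
[0.46120031 0.31364809 0.12951051] [ 3.14136855e+00 -2.30102002e-03  3.83421401e-01]
```

```bash
python3 -m inch '[{"linear":[0.02,0.022,-0.2],"twist":0,"gripper":0.5},{"linear":[0.02,0.022,-0.45],"twist":0,"gripper":0.5},{"linear":[0.02,0.022,-0.635],"twist":0,"gripper":0.5},{"linear":[0.02,0.022,-0.635],"twist":0,"gripper":0.5},{"linear":[0.02,0.022,-0.635],"twist":0,"gripper":0},{"linear":[0.02,0.022,-0.635],"twist":0,"gripper":0},{"linear":[0.02,0.022,-0.635],"twist":0,"gripper":0},{"linear":[0.02,0.022,-0.635],"twist":0,"gripper":0},{"linear":[0.02,0.022,-0.635],"twist":0,"gripper":0},{"linear":[0.02,0.022,-0.635],"twist":0,"gripper":0}]'; python3 - <<'E'
from bench import robot
import cv2,numpy as np
o=robot.get_obs();s=robot.snapshot("wrist");cv2.imwrite("pics/w6.png",s["image"][:,:,::-1])
print(o)
E
```

```text
time: 4.27
tool_pos: [0.462, 0.3171, 0.0649]
ee_rot: [3.141, -0.001, 0.386]
wrist_force: [-0.2, -2.0, -0.6]
width: 0.0103
{'time': 4.2667, 'joint_positions': array([ 5.00623673e-01,  1.96819638e-01,  1.57699157e+00, -3.29916997e-04,
        1.36636028e+00,  1.68542774e+00]), 'qvel': array([-0.00554585,  0.00576633,  0.00984547,  0.01933535, -0.00385854,
       -0.00072823]), 'joint_torque': array([-5.48085279e-02, -3.65643203e+01, -2.81082129e+01,  3.35420296e-01,
       -1.21840057e-01,  3.68454843e-03]), 'tool_pos': array([0.4619716 , 0.31714681, 0.06489349]), 'ee_rot': array([ 3.14143418e+00, -1.44878796e-03,  3.86059122e-01]), 'wrist_force': array([-0.21925455, -1.97673139, -0.61933749]), 'wrist_torque': array([-0.15782068, -0.09103783, -0.05339451]), 'width': 0.010268225433694645}
```

View pics/w6.png

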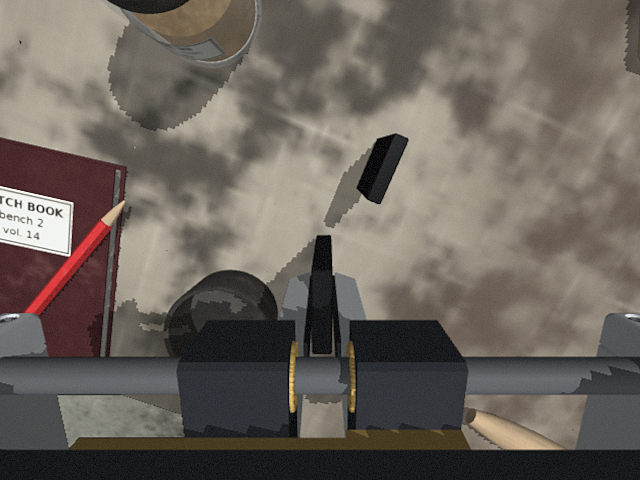

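Plate gripped, opening 10.3 mm. Now I'll lift it and carry it over the pipe to the slot while turning.

```bash
python3 -m inch '[{"linear":[0,0,0.3],"twist":0,"gripper":0},{"linear":[0,0,0.6],"twist":0,"gripper":0},{"linear":[0,0,1],"twist":0,"gripper":0},{"linear":[0,0,1],"twist":0,"gripper":0}]'; python3 -m inch '[{"linear":[0,-0.2,0.2],"twist":0.11,"gripper":0},{"linear":[0,-0.5,0.4],"twist":0.22,"gripper":0},{"linear":[0,-0.8,0.4],"twist":0.33,"gripper":0},{"linear":[0,-1,0.4],"twist":0.4,"gripper":0},{"linear":[0,-1,0.4],"twist":0.4,"gripper":0}]';  python3 -m inch '[{"linear":[0,-0.3,0],"twist":0.11,"gripper":0},{"linear":[0,-0.6,0],"twist":0.22,"gripper":0},{"linear":[0,-0.9,0],"twist":0.33,"gripper":0},{"linear":[0,-1,0],"twist":0.4,"gripper":0}]'; python3 -m inch '[{"linear":[0,-0.3,0],"twist":0.09,"gripper":0},{"linear":[0,-0.6,0],"twist":0.178,"gripper":0},{"linear":[0,-0.9,0],"twist":0.178,"gripper":0},{"linear":[0,-1,0],"twist":0.178,"gripper":0},{"linear":[0,-1,0],"twist":0.178,"gripper":0}]'; python3 -m inch '[{"linear":[-0.08,-0.3,0],"twist":0,"gripper":0},{"linear":[-0.08,-0.52,0],"twist":0,"gripper":0},{"linear":[-0.08,-0.52,0],"twist":0,"gripper":0},{"linear":[-0.08,-0.52,0],"twist":0,"gripper":0},{"linear":[-0.08,-0.52,0],"twist":0,"gripper":0}]'; python3 - <<'E'
from bench import robot
import cv2,numpy as np
o=robot.get_obs();s=robot.snapshot("wrist");cv2.imwrite("pics/w7.png",s["image"][:,:,::-1])
np.savez("w7.npz",pos=o["tool_pos"],rpy=o["ee_rot"],**s);print(o["tool_pos"],o["ee_rot"],o["time"],o["width"])
E
```

```text
time: 4.65
tool_pos: [0.4651, 0.3191, 0.173]
ee_rot: [-3.14, -0.015, 0.386]
wrist_force: [0.7, 2.0, -0.2]
width: 0.01
time: 5.07
tool_pos: [0.4618, 0.214, 0.2045]
ee_rot: [3.14, 0.0, 0.803]
wrist_force: [0.3, 0.1, -1.2]
width: 0.01
time: 5.4
tool_pos: [0.4614, 0.1147, 0.2035]
ee_rot: [3.142, 0.002, 1.225]
wrist_force: [-0.3, 0.3, -0.4]
width: 0.01
time: 5.82
tool_pos: [0.4616, 0.0158, 0.2035]
ee_rot: [-3.141, -0.0, 1.406]
wrist_force: [-1.1, 0.9, -0.6]
width: 0.0096
time: 6.23
tool_pos: [0.4538, -0.0335, 0.2038]
ee_rot: [-3.141, -0.001, 1.411]
wrist_force: [0.5, -0.7, -0.7]
width: 0.0099
[ 0.45375954 -0.03349701  0.20382642] [-3.14132481e+00 -1.33135361e-03  1.41097153e+00] 6.2333 0.00985051081527451
```

View pics/w7.png

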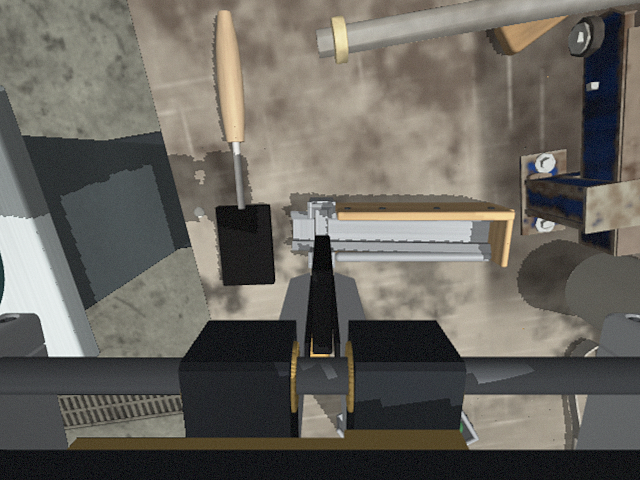

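```bash
python3 -m inch '[{"linear":[-0.006,-0.03,-0.3],"twist":0,"gripper":0},{"linear":[-0.006,-0.03,-0.6],"twist":0,"gripper":0},{"linear":[-0.006,-0.03,-0.92],"twist":0,"gripper":0},{"linear":[-0.006,-0.03,-0.92],"twist":0,"gripper":0},{"linear":[-0.006,-0.03,-0.92],"twist":0,"gripper":0},{"linear":[-0.006,-0.03,-0.92],"twist":0,"gripper":0}]'; python3 - <<'E'
from bench import robot
from h import *
o=robot.get_obs();s=robot.snapshot("wrist");cv2.imwrite("pics/w8.png",s["image"][:,:,::-1])
np.savez("w8.npz",pos=o["tool_pos"],rpy=o["ee_rot"],**s);print(o["tool_pos"],o["ee_rot"],o["time"],o["width"])
cv2.imwrite("pics/c8.png",cv2.resize(s["image"][160:310,220:420,::-1],None,fx=4,fy=4,interpolation=cv2.INTER_CUBIC))
s=robot.snapshot("scene");cv2.imwrite("pics/c8s.png",cv2.resize(s["image"][190:310,280:440,::-1],None,fx=5,fy=5,interpolation=cv2.INTER_CUBIC))
E
```

```text
time: 6.78
tool_pos: [0.4541, -0.0375, 0.1137]
ee_rot: [3.139, -0.0, 1.411]
wrist_force: [0.1, -0.4, -0.6]
width: 0.0098
[ 0.45406991 -0.03745739  0.11372923] [ 3.13910217e+00 -1.79267797e-04  1.41118240e+00] 6.7833 0.009782064992781435
```

View pics/c8.png

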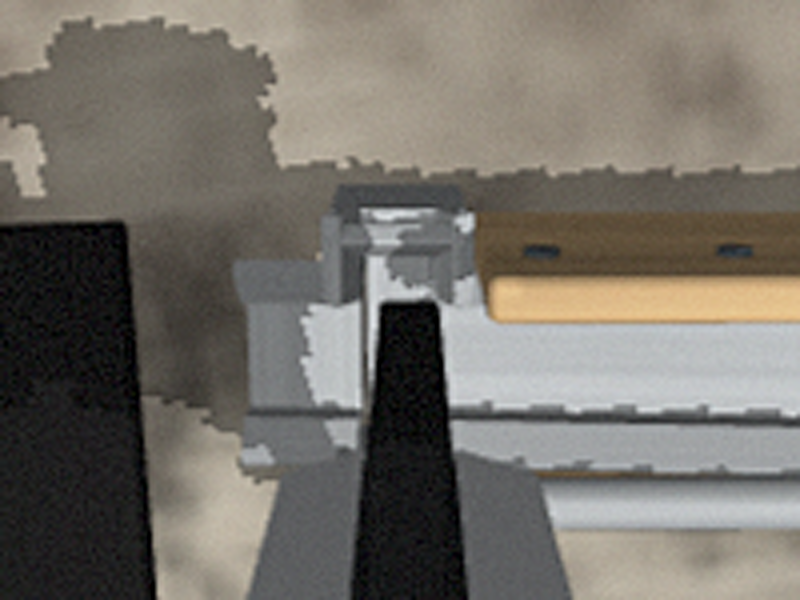

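View pics/c8s.png

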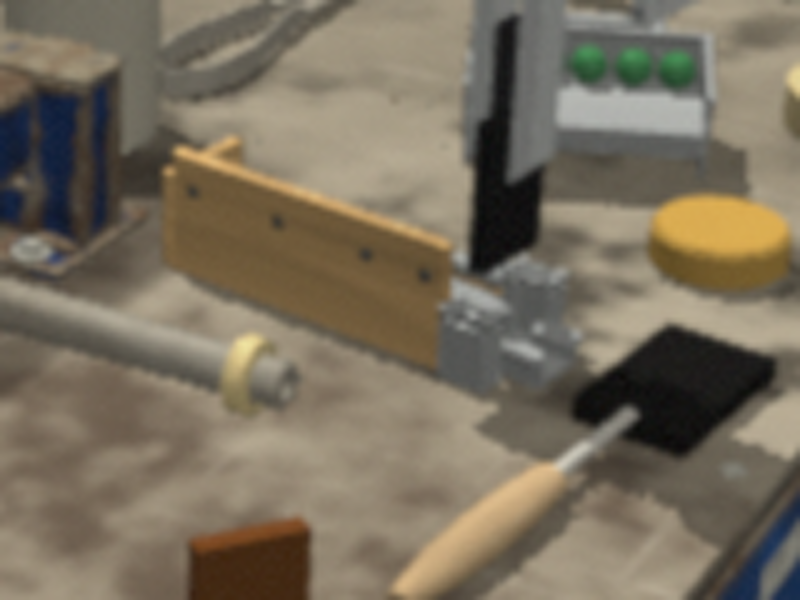

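```bash
python3 - <<'E'
from h import *
d=wload("w8.npz")
d["R"]=d["hand_eye"][:3,:3].T; d["tvec"]=-d["R"]@d["hand_eye"][:3,3]
W=cloud(d)  # tool frame
g=d["image"].max(2)
# plate end face: dark px rows
u0,v0=220,160
for v in (238,242,246,250):
    r=W[v];k=[u for u in range(305,345) if g[v,u]<45]
    print(v,k[0],k[-1],r[k[0]+1].round(4),r[k[-1]-1].round(4))
# guides: points with tool z approx .114-.036=.078 deep
P=W.reshape(-1,3);P=P[~np.isnan(P[:,0])]
for lo,hi in((.024,.034),(.030,.040),(-.040,-.03)):
    m=(P[:,0]>lo)&(P[:,0]<hi)&(abs(P[:,1])<.03)
    for b in np.arange(-.022,.022,.001):
        k=m&(P[:,1]>=b)&(P[:,1]<b+.001)
        if k.sum():print(round(b+.0005,4),k.sum(),np.percentile(P[k,2],[15,50,85]).round(3),end="; ")
    print()
m=(abs(P[:,1])<.02)&(P[:,2]>.074)&(P[:,2]<.083)&(P[:,0]>.01)&(P[:,0]<.05)
Q=P[m];print("guide top x range",np.percentile(Q[:,0],[2,50,98]),len(Q))
E
```

```text
238 315 329 [ 0.0221 -0.0031  0.0552] [0.0221 0.0044 0.0552]
242 315 329 [ 0.0219 -0.003   0.0457] [0.0224 0.0042 0.0439]
246 315 329 [ 0.0221 -0.0028  0.0356] [0.0221 0.0041 0.0355]
250 314 330 [ 0.0223 -0.0032  0.0265] [0.0219 0.0045 0.0279]
-0.0215 361 [-0.11  -0.098 -0.097]; -0.0205 363 [-0.11  -0.098 -0.097]; -0.0195 366 [-0.11  -0.098 -0.097]; -0.0185 359 [-0.11  -0.098 -0.097]; -0.0175 374 [-0.11  -0.098 -0.097]; -0.0165 358 [-0.11  -0.098 -0.097]; -0.0155 379 [-0.111 -0.098 -0.097]; -0.0145 373 [-0.11  -0.098 -0.097]; -0.0135 376 [-0.11  -0.098 -0.097]; -0.0125 360 [-0.11  -0.098 -0.097]; -0.0115 373 [-0.11  -0.098 -0.097]; -0.0105 371 [-0.111 -0.098 -0.097]; -0.0095 380 [-0.11  -0.098 -0.097]; -0.0085 377 [-0.111 -0.098 -0.097]; -0.0075 362 [-0.11  -0.098 -0.097]; -0.0065 388 [-0.11  -0.098 -0.097]; -0.0055 591 [-0.108 -0.094 -0.088]; -0.0045 310 [-0.111 -0.092 -0.089]; -0.0035 290 [-0.111 -0.092 -0.089]; -0.0025 274 [-0.111 -0.092 -0.089]; -0.0015 276 [-0.111 -0.092 -0.089]; -0.0005 310 [-0.111 -0.092 -0.089]; 0.0005 253 [-0.111 -0.092 -0.089]; 0.0015 290 [-0.111 -0.092 -0.
[... 1589 characters left out ...]
85 0.114 0.116]; 0.0045 30 [0.08  0.086 0.115]; 0.0055 31 [-0.09   0.09   0.115]; 0.0065 321 [-0.095 -0.09  -0.081]; 0.0075 348 [-0.098 -0.094 -0.083]; 0.0085 354 [-0.098 -0.093 -0.082]; 0.0095 335 [-0.098 -0.093 -0.083]; 0.0105 344 [-0.098 -0.093 -0.082]; 0.0115 337 [-0.098 -0.094 -0.083]; 0.0125 328 [-0.098 -0.095 -0.084]; 0.0135 346 [-0.098 -0.094 -0.083]; 0.0145 342 [-0.098 -0.094 -0.083]; 0.0155 334 [-0.098 -0.094 -0.084]; 0.0165 334 [-0.098 -0.093 -0.084]; 0.0175 343 [-0.098 -0.094 -0.084]; 0.0185 318 [-0.098 -0.094 -0.083]; 0.0195 338 [-0.098 -0.094 -0.084]; 0.0205 327 [-0.098 -0.094 -0.084]; 0.0215 342 [-0.098 -0.093 -0.082]; 

guide top x range [0.01850461 0.02831759 0.03390431] 589
```

```bash
python3 - <<'E'
from h import *
d=wload("w8.npz")
d["R"]=d["hand_eye"][:3,:3].T; d["tvec"]=-d["R"]@d["hand_eye"][:3,3]
W=cloud(d)[200:240,290:350].reshape(-1,3)
P=W[~np.isnan(W[:,0])&(W[:,2]>.07)&(W[:,2]<.125)]
for lo in(.020,.023,.026,.029,.032):
    m=(P[:,0]>lo)&(P[:,0]<lo+.003)
    print(lo,end=": ")
    for b in np.arange(-.018,.018,.001):
        k=m&(P[:,1]>=b)&(P[:,1]<b+.001)
        print(int(round((b+.0005)*1e4))/10,(P[k,2].min()*1e3).round(0) if k.sum() else None,end="; ")
    print()
E
```

```text
0.02: -17.5 96.0; -16.5 96.0; -15.5 None; -14.5 79.0; -13.5 79.0; -12.5 78.0; -11.5 78.0; -10.5 80.0; -9.5 80.0; -8.5 83.0; -7.5 87.0; -6.5 None; -5.5 None; -4.5 None; -3.5 None; -2.5 None; -1.5 None; -0.5 109.0; 0.5 None; 1.5 None; 2.5 None; 3.5 None; 4.5 84.0; 5.5 82.0; 6.5 80.0; 7.5 78.0; 8.5 78.0; 9.5 78.0; 10.5 78.0; 11.5 79.0; 12.5 76.0; 13.5 None; 14.5 None; 15.5 None; 16.5 None; 17.5 None; 
0.023: -17.5 114.0; -16.5 None; -15.5 None; -14.5 79.0; -13.5 78.0; -12.5 78.0; -11.5 78.0; -10.5 79.0; -9.5 81.0; -8.5 83.0; -7.5 88.0; -6.5 None; -5.5 None; -4.5 None; -3.5 None; -2.5 84.0; -1.5 None; -0.5 84.0; 0.5 84.0; 1.5 None; 2.5 85.0; 3.5 None; 4.5 83.0; 5.5 82.0; 6.5 80.0; 7.5 78.0; 8.5 78.0; 9.5 78.0; 10.5 79.0; 11.5 78.0; 12.5 76.0; 13.5 None; 14.5 None; 15.5 None; 16.5 None; 17.5 None; 
0.026: -17.5 114.0; -16.5 115.0; -15.5 115.0; -14.5 79.0; -13.5 79.0; -12.5 77.0; -11.5 78.0; -10.5 80.0; -9.5 80.0; -8.5 77.0; -7.5 77.0; -6.5 78.0; -5.5 79.0; -4.5 78.0; -3.5 79.0; -2.5 79.0; -1.5 79.0; -0.5 78.0; 0.5 79.0; 1.5 79.0; 2.5 79.0; 3.5 80.0; 4.5 78.0; 5.5 79.0; 6.5 79.0; 7.5 79.0;
[... 230 characters left out ...]
5 78.0; -7.5 78.0; -6.5 78.0; -5.5 78.0; -4.5 78.0; -3.5 78.0; -2.5 77.0; -1.5 78.0; -0.5 78.0; 0.5 78.0; 1.5 77.0; 2.5 78.0; 3.5 79.0; 4.5 78.0; 5.5 79.0; 6.5 77.0; 7.5 77.0; 8.5 78.0; 9.5 78.0; 10.5 79.0; 11.5 80.0; 12.5 115.0; 13.5 114.0; 14.5 114.0; 15.5 113.0; 16.5 114.0; 17.5 114.0; 
0.032: -17.5 114.0; -16.5 114.0; -15.5 115.0; -14.5 78.0; -13.5 78.0; -12.5 77.0; -11.5 78.0; -10.5 79.0; -9.5 81.0; -8.5 83.0; -7.5 84.0; -6.5 85.0; -5.5 84.0; -4.5 84.0; -3.5 85.0; -2.5 84.0; -1.5 85.0; -0.5 84.0; 0.5 85.0; 1.5 85.0; 2.5 84.0; 3.5 85.0; 4.5 83.0; 5.5 83.0; 6.5 81.0; 7.5 78.0; 8.5 78.0; 9.5 77.0; 10.5 78.0; 11.5 80.0; 12.5 114.0; 13.5 114.0; 14.5 114.0; 15.5 115.0; 16.5 114.0; 17.5 114.0;
```

```bash
python3 -m inch '[{"linear":[-0.02,0.008,0],"twist":0,"gripper":0},{"linear":[-0.02,0.008,-0.05],"twist":0,"gripper":0},{"linear":[-0.02,0.008,-0.1],"twist":0,"gripper":0},{"linear":[-0.02,0.008,-0.14],"twist":0,"gripper":0},{"linear":[-0.02,0.008,-0.18],"twist":0,"gripper":0},{"linear":[-0.02,0.008,-0.18],"twist":0,"gripper":0}]'; python3 - <<'E'
from bench import robot
from h import *
o=robot.get_obs();s=robot.snapshot("wrist")
np.savez("w9.npz",pos=o["tool_pos"],rpy=o["ee_rot"],**s);print(o["tool_pos"],o["ee_rot"],o["wrist_force"],o["wrist_torque"])
cv2.imwrite("pics/c9.png",cv2.resize(s["image"][160:310,220:420,::-1],None,fx=4,fy=4,interpolation=cv2.INTER_CUBIC))
E
```

```text
time: 7.38
tool_pos: [0.451, -0.0373, 0.0931]
ee_rot: [3.141, -0.0, 1.41]
wrist_force: [2.3, 0.1, -2.4]
width: 0.01
[ 0.45098165 -0.03728107  0.09306981] [ 3.14148676e+00 -1.79051403e-05  1.40999562e+00] [ 2.25092701  0.11893042 -2.40438468] [-0.05829672 -0.41622002  0.0258095 ]
```

View pics/c9.png

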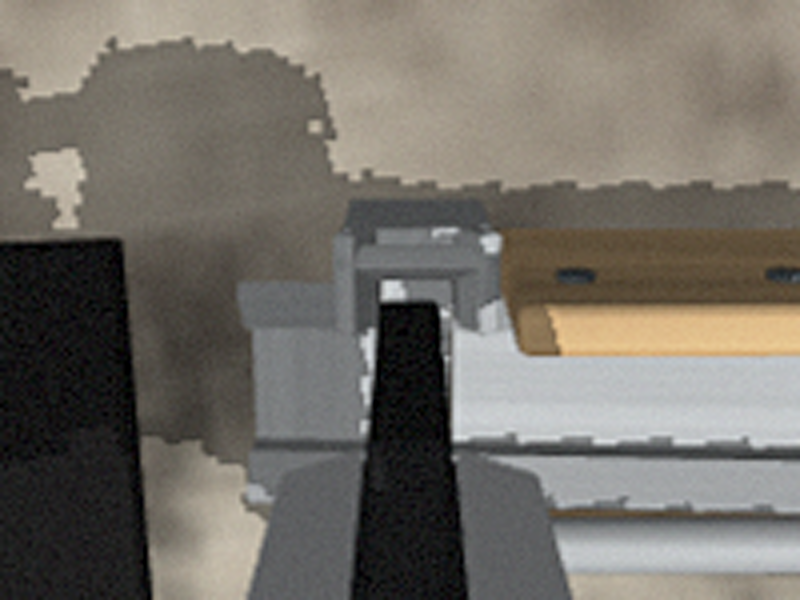

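```bash
python3 -m inch '[{"linear":[0.012,0,0],"twist":0,"gripper":0},{"linear":[0.012,0,-0.04],"twist":0,"gripper":0},{"linear":[0.012,0,-0.08],"twist":0,"gripper":0},{"linear":[0.012,0,-0.12],"twist":0,"gripper":0},{"linear":[0.012,0,-0.12],"twist":0,"gripper":0}]'; python3 - <<'E'
from bench import robot
from h import *
o=robot.get_obs();s=robot.snapshot("wrist")
print(o["tool_pos"],o["ee_rot"],o["wrist_force"],o["wrist_torque"])
cv2.imwrite("pics/c10.png",cv2.resize(s["image"][160:310,220:420,::-1],None,fx=4,fy=4,interpolation=cv2.INTER_CUBIC))
E
```

```text
time: 7.85
tool_pos: [0.4513, -0.0371, 0.0807]
ee_rot: [-3.139, -0.0, 1.41]
wrist_force: [0.7, 0.6, -0.2]
width: 0.0103
[ 0.45131207 -0.03706425  0.08070927] [-3.13939416e+00 -6.78273941e-05  1.41008393e+00] [ 0.65227681  0.63279832 -0.17090317] [-0.00858259 -0.07235359 -0.00141727]
```

View pics/c10.png

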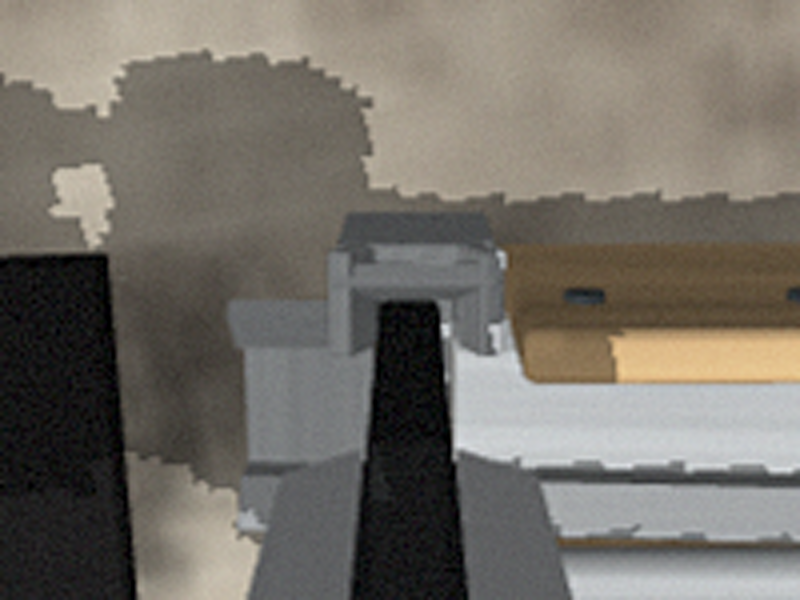

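Force is near zero and the plate is inside the guides with about 12 mm to go. Lowering further.

```bash
python3 -m inch '[{"linear":[0,0,-0.04],"twist":0,"gripper":0},{"linear":[0,0,-0.08],"twist":0,"gripper":0},{"linear":[0,0,-0.11],"twist":0,"gripper":0},{"linear":[0,0,-0.13],"twist":0,"gripper":0},{"linear":[0,0,-0.13],"twist":0,"gripper":0}]'; python3 - <<'E'
from bench import robot
o=robot.get_obs()
print(o["tool_pos"],o["ee_rot"],o["wrist_force"],o["wrist_torque"])
E
```

```text
time: 8.32
tool_pos: [0.4521, -0.0372, 0.069]
ee_rot: [-3.142, 0.0, 1.41]
wrist_force: [0.5, -0.9, -0.7]
width: 0.0095
[ 0.45212831 -0.03722437  0.06895441] [-3.14156925e+00  1.04958249e-05  1.41003813e+00] [ 0.52081945 -0.85455325 -0.74771021] [-0.0468269  -0.08534492  0.03036972]
```

```bash
python3 -m inch '[{"linear":[0,0,-0.01],"twist":0,"gripper":0},{"linear":[0,0,-0.02],"twist":0,"gripper":0},{"linear":[0,0,-0.02],"twist":0,"gripper":0}]'; python3 -c "
from bench import robot
o=robot.get_obs()
print(o['tool_pos'],o['wrist_force'])"
```

```text
time: 8.57
tool_pos: [0.4524, -0.0373, 0.0688]
ee_rot: [3.141, 0.0, 1.41]
wrist_force: [-4.7, 0.3, 8.6]
width: 0.0097
[ 0.45235875 -0.03728304  0.06878947] [-4.73980477  0.29092851  8.57832891]
```

```bash
python3 -m inch '[{"linear":[0,0,0],"twist":0,"gripper":0.4},{"linear":[0,0,0.01],"twist":0,"gripper":0.4},{"linear":[0,0,0.02],"twist":0,"gripper":0.4},{"linear":[0,0,0.02],"twist":0,"gripper":0.4},{"linear":[0,0,0.2],"twist":0,"gripper":0.4},{"linear":[0,0,0.5],"twist":0,"gripper":0.4},{"linear":[0,0,0.9],"twist":0,"gripper":0.6},{"linear":[0,0,1],"twist":0,"gripper":0.8},{"linear":[0,0,1],"twist":0,"gripper":0.8},{"linear":[0,0,1],"twist":0,"gripper":0.8}]'; python3 - <<'E'
from bench import robot
from h import *
o=robot.get_obs();s=robot.snapshot("wrist");cv2.imwrite("pics/w11.png",s["image"][:,:,::-1])
np.savez("w11.npz",pos=o["tool_pos"],rpy=o["ee_rot"],**s);print(o["tool_pos"],o["ee_rot"],o["time"],o["wrist_force"])
s=robot.snapshot("scene");cv2.imwrite("pics/c11s.png",cv2.resize(s["image"][190:310,280:440,::-1],None,fx=5,fy=5,interpolation=cv2.INTER_CUBIC))
E
```

```text
time: 9.4
tool_pos: [0.4523, -0.0373, 0.1668]
ee_rot: [3.141, 0.0, 1.41]
wrist_force: [-0.1, 0.7, -0.3]
width: 0.061
[ 0.45230813 -0.03726252  0.16684368] [3.14072418e+00 5.31555269e-05 1.41008367e+00] 9.4 [-0.06158588  0.66963485 -0.294396  ]
```

View pics/w11.png

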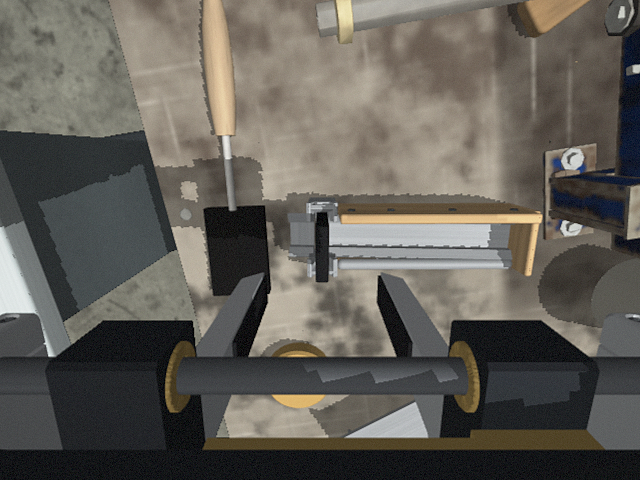

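View pics/c11s.png

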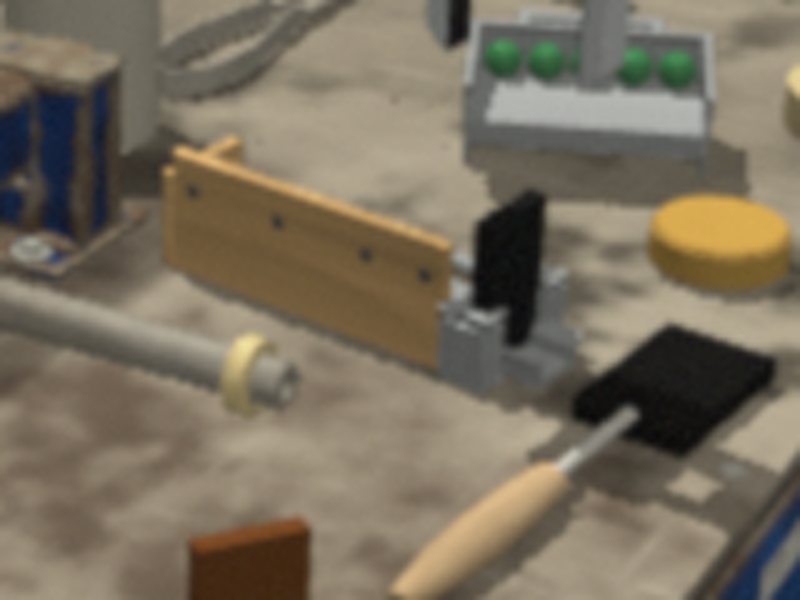

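The plate stands upright between the guides at (322,246) in the wrist view. Next I'll check its height and fit, and refine the tray measurements from the earlier clean view.

```bash
python3 - <<'E'
from h import *
d=wload("w11.npz");W=cloud(d)[190:300,280:360].reshape(-1,3);W=W[~np.isnan(W[:,0])]
a=np.radians(80.83);X=np.array([np.cos(a),np.sin(a)]);Y=np.array([-X[1],X[0]])
k=(W[:,2]>.066)&(W[:,2]<.09);P=W[k];print("plate top",len(P),np.percentile(P[:,2],[10,50,90]),cv2.minAreaRect(P[:,:2].astype(np.float32)))
# tray from w2 : clean
d=wload("w2.npz");W=cloud(d).reshape(-1,3);W=W[~np.isnan(W[:,0])]
for th in (112.2,):
    a=np.radians(th);x=np.array([np.cos(a),np.sin(a)]);y=np.array([-x[1],x[0]])
    c=np.array([.51,-.2607])
    lx=(W[:,:2]-c)@x;ly=(W[:,:2]-c)@y
    m=(abs(ly)<.03)&(lx<-.04)&(lx>-.1)
    for b in np.arange(-.1,-.04,.002):
        k=m&(lx>=b)&(lx<b+.002);print(round(b+.001,3),k.sum(),np.percentile(W[k,2],85).round(4),end="; ")
    print()
    # bar points
    k=(abs(ly)<.045)&(lx<-.07)&(lx>-.095)&(W[:,2]>.036)&(W[:,2]<.05);P=W[k];print(len(P),cv2.minAreaRect(P[:,:2].astype(np.float32)))
    k=(abs(ly)<.025)&(lx<-.07)&(lx>-.095)&(W[:,2]>.036)&(W[:,2]<.05);P=W[k];print(len(P),P.mean(0),lx[k].min(),lx[k].max(),cv2.fitLine(P[:,:2].astype(np.float32),cv2.DIST_L2,0,.01,.01).ravel())
    # walls lateral
    m=(lx>-.02)&(lx<.02)
    for b in list(np.arange(-.07,-.05,.002))+list(np.arange(.05,.07,.002)):
        k=m&(ly>=b)&(ly<b+.002);print(round(b+.001,3),k.sum(),np.percentile(W[k,2],85).round(4) if k.sum() else None,end="; ")
    print()
m=(W[:,0]>.35)&(W[:,0]<.46)&(W[:,1]>-.25)&(W[:,1]<-.1)&(W[:,2]>.015)&(W[:,2]<.03);print("wax",cv2.minEnclosingCircle(W[m][:,:2].astype(np.float32)))
E
```

```text
plate top 772 [0.0736316  0.07460499 0.07550985] ((0.4527607858181, -0.03651206195354462), (0.043720543384552, 0.009785057045519352), 80.57660675048828)
-0.099 62 -0.0004; -0.097 65 -0.0005; -0.095 72 -0.0005; -0.093 75 -0.0002; -0.091 69 -0.0006; -0.089 70 -0.0003; -0.087 126 0.0448; -0.085 141 0.046; -0.083 173 0.0459; -0.081 193 0.0452; -0.079 185 0.0433; -0.077 69 -0.0005; -0.075 72 -0.0006; -0.073 64 -0.0006; -0.071 47 0.0001; -0.069 1 0.0006; Traceback (most recent call last):
  File "<stdin>", line 13, in <module>
    return _quantile_unchecked(
        a, q, axis, out, overwrite_input, method, keepdims, weights)
    return _ureduce(a,
                    func=_quantile_ureduce_func,
    ...<5 lines>...
                    overwrite_input=overwrite_input,
                    method=method)
    r = func(a, **kwargs)
    result = _quantile(arr,
                       quantiles=q,
    ...<2 lines>...
                       out=out,
                       weights=wgt)
    slices_having_nans = np.isnan(arr[-1, ...])
                                  ~~~^^^^^^^^^
IndexError: index -1 is out of bounds for axis 0 with size 0
```

The plate top reads 0.0746 m, and with the camera's z bias of about −1.3 mm that matches the expected 0.076, so it is fully seated. Now I'll go to the tray handle.

```bash
python3 -m inch '[{"linear":[0.1,-0.3,0.1],"twist":-0.11,"gripper":0.6},{"linear":[0.2,-0.6,0.2],"twist":-0.22,"gripper":0.4},{"linear":[0.3,-0.9,0.2],"twist":-0.33,"gripper":0.35},{"linear":[0.3,-1,0.2],"twist":-0.4,"gripper":0.35}]'; python3 -m inch '[{"linear":[0.1,-0.3,0],"twist":-0.11,"gripper":0.35},{"linear":[0.2,-0.6,0],"twist":-0.22,"gripper":0.35},{"linear":[0.3,-0.9,0],"twist":-0.33,"gripper":0.35},{"linear":[0.3,-1,0],"twist":-0.4,"gripper":0.35}]'; python3 -m inch '[{"linear":[0.1,-0.3,-0.2],"twist":-0.09,"gripper":0.35},{"linear":[0.2,-0.6,-0.4],"twist":-0.177,"gripper":0.35},{"linear":[0.29,-1,-0.5],"twist":-0.177,"gripper":0.35},{"linear":[0.29,-1,-0.5],"twist":-0.177,"gripper":0.35},{"linear":[0.29,-1,-0.5],"twist":-0.177,"gripper":0.35}]';  python3 - <<'E'
from bench import robot
from h import *
o=robot.get_obs();s=robot.snapshot("wrist");cv2.imwrite("pics/w12.png",s["image"][:,:,::-1])
np.savez("w12.npz",pos=o["tool_pos"],rpy=o["ee_rot"],**s);print(o["tool_pos"],o["ee_rot"],o["time"],o["wrist_force"])
E
```

```text
time: 9.83
tool_pos: [0.4825, -0.1403, 0.1848]
ee_rot: [-3.14, 0.002, 0.984]
wrist_force: [-0.4, -0.9, 0.5]
width: 0.0492
time: 10.17
tool_pos: [0.5119, -0.2403, 0.1833]
ee_rot: [-3.139, 0.003, 0.565]
wrist_force: [0.4, 0.7, 1.0]
width: 0.0332
time: 10.58
tool_pos: [0.5392, -0.3378, 0.1314]
ee_rot: [-3.134, 0.005, 0.384]
wrist_force: [-0.0, 0.2, 0.3]
width: 0.0328
[ 0.53922312 -0.33776259  0.13140127] [-3.13371244  0.00469517  0.38433128] 10.5833 [-0.02911003  0.15465566  0.25633194]
```

View pics/w12.png

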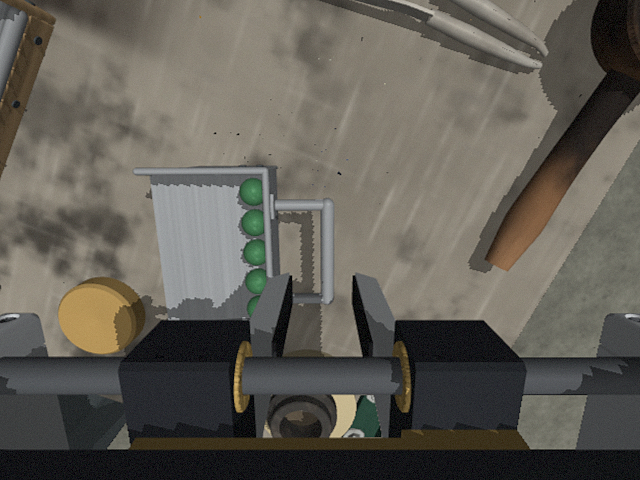

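```bash
python3 - <<'E'
from h import *
from bench import robot
d=wload("w12.npz");H=d["hand_eye"]
d["R"]=H[:3,:3].T; d["tvec"]=-d["R"]@H[:3,3]
C=cloud(d); 
P=C[195:305,300:345].reshape(-1,3);P=P[~np.isnan(P[:,0])]
h=.1314-.047 # z tool of bar top approx
print(np.percentile(P[:,2],[5,25,50,75]))
k=(P[:,2]<.100)&(P[:,2]>.07)&(P[:,1]>-.01);Q=P[k];r=cv2.minAreaRect(Q[:,:2].astype(np.float32));print(len(Q),r,Q.min(0),Q.max(0),np.median(Q,0))
for lo in np.arange(-.04,.06,.01):
    k2=(Q[:,0]>lo)&(Q[:,0]<lo+.01)
    if k2.sum()>3:print(lo.round(3),k2.sum(),Q[k2,1].min().round(4),Q[k2,1].max().round(4),Q[k2,2].min().round(4))
W=wload("w12.npz");W=cloud(W);k=W[380:440,260:340].reshape(-1,3);print("roundobj",np.nanpercentile(k,[50,99],axis=0))
t=load("top0.npz");T=cloud(t);k=T[295:325,435:500].reshape(-1,3);print(np.nanpercentile(k[:,2],[50,99]),np.nanmin(k,0),np.nanmax(k,0))
o=robot.get_obs();print(o["tool_pos"],o["ee_rot"])
E
```

```text
[0.08557137 0.08727758 0.13205439 0.13283905]
1674 ((0.0024580471217632294, -0.001043618656694889), (0.01761881820857525, 0.08131052553653717), 89.8012924194336) [-0.03818251 -0.00981022  0.08415939] [0.04312756 0.00788448 0.09153296] [0.0055537  0.00169067 0.08661118]
-0.04 190 -0.0097 0.0079 0.0842
-0.03 187 -0.0097 0.0079 0.0842
-0.02 178 -0.0021 0.0077 0.0844
-0.01 182 -0.002 0.0077 0.0844
0.0 180 -0.002 0.0076 0.0843
0.01 192 -0.002 0.0075 0.0844
0.02 191 -0.002 0.0074 0.0842
0.03 273 -0.0098 0.0074 0.0842
0.04 101 -0.0098 0.0065 0.0845
roundobj [[ 0.41271859 -0.35843907  0.04568568]
 [ 0.56484436 -0.3165937   0.23212306]]
[0.02273486 0.07162442] [ 0.34996643 -0.53736696 -0.00952862] [ 0.44110749 -0.33274173  0.07601864]
[ 0.539931   -0.33685289  0.13354456] [-3.13617071e+00  2.75234604e-03  3.85875933e-01]
```

```bash
python3 -m inch '[{"linear":[0.034,-0.017,0],"twist":0,"gripper":0.35},{"linear":[0.034,-0.017,-0.3],"twist":0,"gripper":0.35},{"linear":[0.034,-0.017,-0.6],"twist":0,"gripper":0.35},{"linear":[0.034,-0.017,-0.88],"twist":0,"gripper":0.35},{"linear":[0.034,-0.017,-0.88],"twist":0,"gripper":0.35},{"linear":[0.034,-0.017,-0.88],"twist":0,"gripper":0.35}]'; python3 - <<'E'
from bench import robot
from h import *
o=robot.get_obs();s=robot.snapshot("wrist");cv2.imwrite("pics/w13.png",s["image"][:,:,::-1])
np.savez("w13.npz",pos=o["tool_pos"],rpy=o["ee_rot"],**s);print(o["tool_pos"],o["ee_rot"],o["time"],o["wrist_force"])
E
```

```text
time: 11.13
tool_pos: [0.5439, -0.337, 0.0483]
ee_rot: [-3.139, 0.001, 0.389]
wrist_force: [-1.0, -0.0, -0.3]
width: 0.0328
[ 0.54391501 -0.33703916  0.04826613] [-3.13896518e+00  1.43681692e-03  3.88546284e-01] 11.1333 [-1.03550347 -0.02425146 -0.26344388]
```

View pics/w13.png

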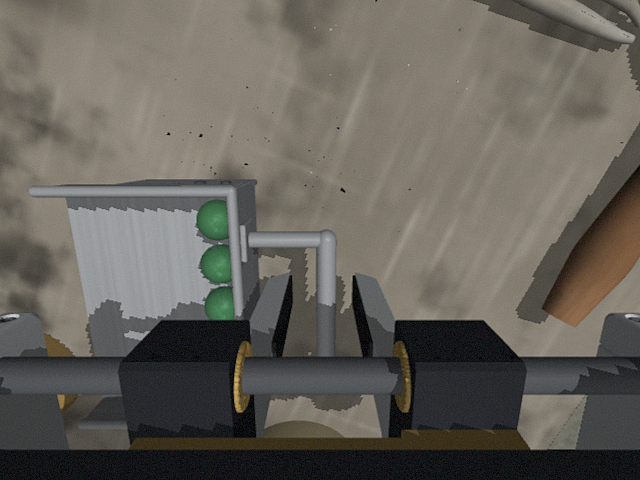

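The bar at column 327 sits between the open fingers (292 to 353). I'll lower 3 mm and close.

```bash
python3 -m inch '[{"linear":[0,0,-0.03],"twist":0,"gripper":0.35},{"linear":[0,0,-0.03],"twist":0,"gripper":0.15},{"linear":[0,0,-0.03],"twist":0,"gripper":0},{"linear":[0,0,-0.03],"twist":0,"gripper":0},{"linear":[0,0,-0.03],"twist":0,"gripper":0},{"linear":[0,0,-0.03],"twist":0,"gripper":0},{"linear":[0,0,-0.03],"twist":0,"gripper":0}]'; python3 -c "
from bench import robot
o=robot.get_obs()
print(o['tool_pos'],o['ee_rot'],o['wrist_force'],o['wrist_torque'])"
```

```text
time: 11.77
tool_pos: [0.5449, -0.3393, 0.0468]
ee_rot: [3.14, -0.001, 0.387]
wrist_force: [0.1, 0.1, 3.2]
width: 0.009
[ 0.5449323  -0.33925016  0.0467884 ] [ 3.14032539e+00 -7.47155089e-04  3.86894306e-01] [0.05073887 0.08293984 3.22863878] [-0.02744687  0.00094944  0.03579335]
```

```bash
python3 -m inch '[{"linear":[0,0,0],"twist":-0.02,"gripper":0},{"linear":[0,0,0],"twist":-0.05,"gripper":0},{"linear":[0,0,0],"twist":-0.08,"gripper":0},{"linear":[0,0,0],"twist":-0.11,"gripper":0},{"linear":[0,0,0],"twist":-0.14,"gripper":0},{"linear":[0,0,0],"twist":-0.17,"gripper":0},{"linear":[0,0,0],"twist":-0.2,"gripper":0},{"linear":[0,0,0],"twist":-0.23,"gripper":0},{"linear":[0,0,0],"twist":-0.25,"gripper":0},{"linear":[0,0,0],"twist":-0.26,"gripper":0}]'; python3 -c "
from bench import robot
o=robot.get_obs()
print(o['tool_pos'],o['ee_rot'],o['wrist_force'],o['wrist_torque'])"; python3 -m inch '[{"linear":[0,0,0],"twist":-0.02,"gripper":0},{"linear":[0,0,0],"twist":-0.05,"gripper":0},{"linear":[0,0,0],"twist":-0.08,"gripper":0},{"linear":[0,0,0],"twist":-0.11,"gripper":0},{"linear":[0,0,0],"twist":-0.14,"gripper":0},{"linear":[0,0,0],"twist":-0.17,"gripper":0},{"linear":[0,0,0],"twist":-0.2,"gripper":0},{"linear":[0,0,0],"twist":-0.23,"gripper":0},{"linear":[0,0,0],"twist":-0.255,"gripper":0},{"linear":[0,0,0],"twist":-0.263,"gripper":0}]'; python3 - <<'E'
from bench import robot
from h import *
o=robot.get_obs();s=robot.snapshot("top")
np.savez("top1.npz",**s);print(o["tool_pos"],o["ee_rot"],o["time"],o["wrist_force"])
cv2.imwrite("pics/t1.png",cv2.resize(s["image"][215:325,310:460,::-1],None,fx=5,fy=5,interpolation=cv2.INTER_CUBIC))
s=robot.snapshot("scene");cv2.imwrite("pics/s1.png",cv2.resize(s["image"][170:290,300:460,::-1],None,fx=5,fy=5,interpolation=cv2.INTER_CUBIC))
E
```

```text
time: 12.6
tool_pos: [0.544, -0.3392, 0.0462]
ee_rot: [3.141, 0.001, 0.114]
wrist_force: [-3.2, 0.2, 3.6]
width: 0.0094
[ 0.54401417 -0.33916644  0.04616414] [3.14128620e+00 1.21002529e-03 1.13667337e-01] [-3.22827356  0.15068556  3.63303371] [0.08362719 0.38103119 0.27329949]
time: 13.43
tool_pos: [0.5444, -0.3387, 0.046]
ee_rot: [-3.141, 0.0, -0.162]
wrist_force: [-1.7, 0.1, 3.3]
width: 0.009
[ 0.54442517 -0.33866012  0.04599307] [-3.14124903e+00  4.56793068e-04 -1.61865640e-01] 13.4333 [-1.73656723  0.05879903  3.25716467]
```

View pics/t1.png

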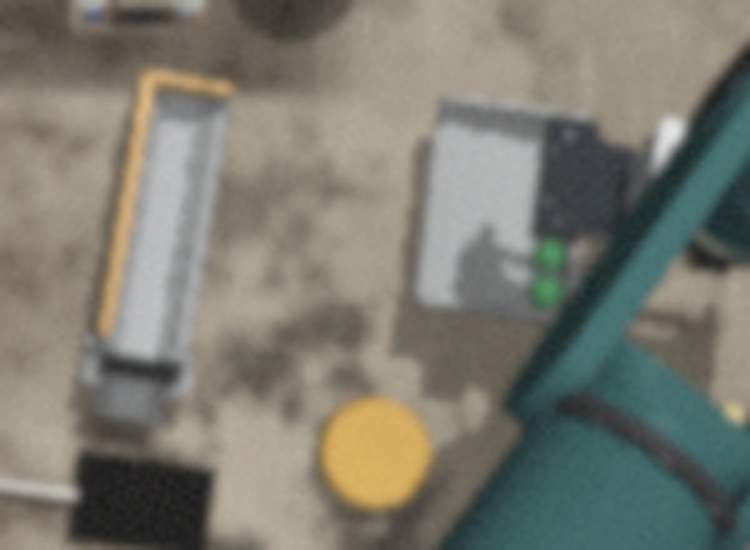

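View pics/s1.png

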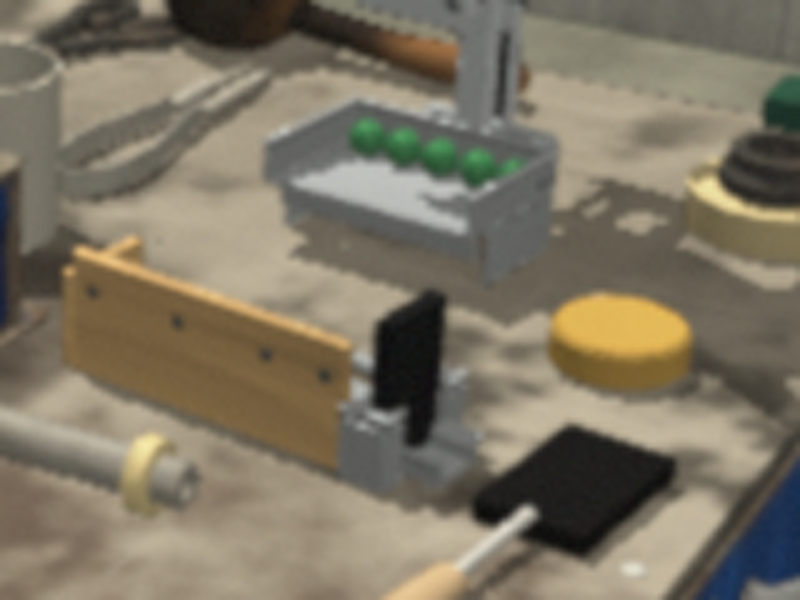

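The tray is now parallel to the rail, and all five marbles are still along its back wall (scene crop (365,135) to (515,165)). I'll slide it to about 15 mm short of home.

```bash
python3 -m inch '[{"linear":[-0.004,0.02,0],"twist":0,"gripper":0},{"linear":[-0.014,0.06,0],"twist":0,"gripper":0},{"linear":[-0.032,0.14,0],"twist":0,"gripper":0},{"linear":[-0.051,0.22,0],"twist":0,"gripper":0},{"linear":[-0.07,0.3,0],"twist":0,"gripper":0},{"linear":[-0.09,0.39,0],"twist":0,"gripper":0},{"linear":[-0.11,0.48,0],"twist":0,"gripper":0},{"linear":[-0.13,0.56,0],"twist":0,"gripper":0},{"linear":[-0.144,0.63,0],"twist":0,"gripper":0},{"linear":[-0.15,0.66,0],"twist":0,"gripper":0}]'; python3 -m inch '[{"linear":[-0.004,0.02,0],"twist":0,"gripper":0},{"linear":[-0.014,0.06,0],"twist":0,"gripper":0},{"linear":[-0.032,0.14,0],"twist":0,"gripper":0},{"linear":[-0.051,0.22,0],"twist":0,"gripper":0},{"linear":[-0.07,0.3,0],"twist":0,"gripper":0},{"linear":[-0.09,0.39,0],"twist":0,"gripper":0},{"linear":[-0.11,0.48,0],"twist":0,"gripper":0},{"linear":[-0.13,0.56,0],"twist":0,"gripper":0},{"linear":[-0.144,0.62,0],"twist":0,"gripper":0},{"linear":[-0.15,0.65,0],"twist":0,"gripper":0}]'; python3 - <<'E'
from bench import robot
from h import *
o=robot.get_obs();s=robot.snapshot("top")
np.savez("top2.npz",**s);print(o["tool_pos"],o["ee_rot"],o["time"],o["wrist_force"])
cv2.imwrite("pics/t2.png",cv2.resize(s["image"][215:325,310:460,::-1],None,fx=5,fy=5,interpolation=cv2.INTER_CUBIC))
s=robot.snapshot("scene");cv2.imwrite("pics/s2.png",cv2.resize(s["image"][170:290,300:460,::-1],None,fx=5,fy=5,interpolation=cv2.INTER_CUBIC));np.savez("scene2.npz",**s)
E
```

```text
time: 14.37
tool_pos: [0.5299, -0.2721, 0.0469]
ee_rot: [3.14, -0.002, -0.16]
wrist_force: [0.8, -5.4, 4.6]
width: 0.0091
time: 15.2
tool_pos: [0.5148, -0.2073, 0.0468]
ee_rot: [3.14, -0.002, -0.16]
wrist_force: [1.5, -5.1, 5.8]
width: 0.0089
[ 0.51480291 -0.20725563  0.04680564] [ 3.14030108e+00 -1.77703009e-03 -1.59957888e-01] 15.2 [ 1.45796491 -5.0636717   5.76401987]
```

View pics/t2.png

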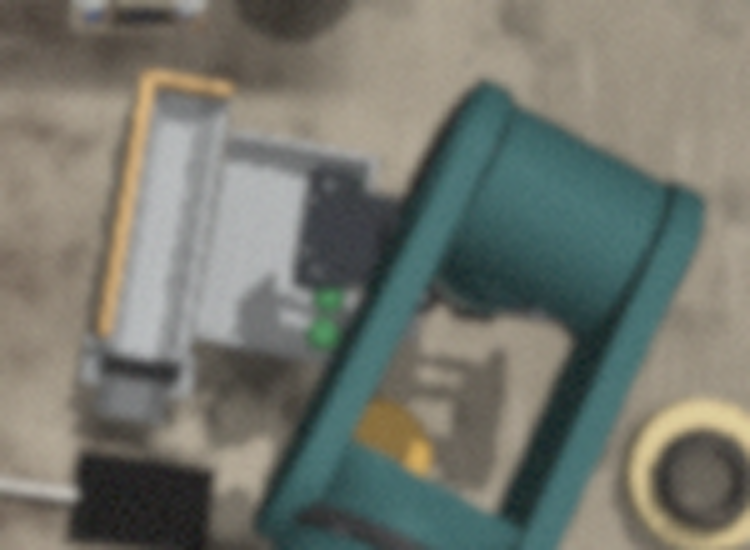

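View pics/s2.png

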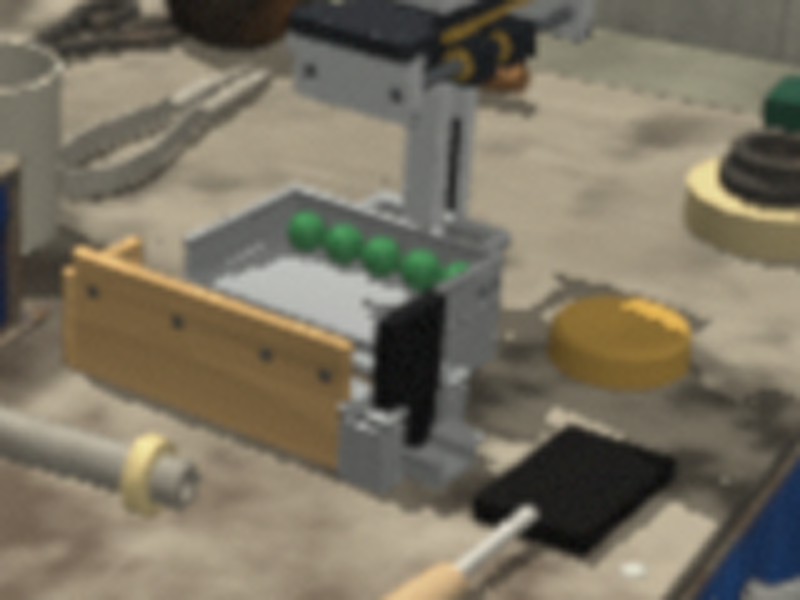

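```bash
python3 - <<'E'
from h import *
a=np.radians(80.83);X=np.array([np.cos(a),np.sin(a)]);Y=np.array([-X[1],X[0]])
o=np.array([.5337,-.0742])
for f in("top2.npz","scene2.npz"):
    d=load(f);W=cloud(d).reshape(-1,3);W=W[~np.isnan(W[:,0])]
    lx=(W[:,:2]-o)@X;ly=(W[:,:2]-o)@Y
    for nm,lo,hi in(("board",.042,.055),):
        k=(lx>lo)&(lx<hi)&(W[:,2]>.05)&(W[:,2]<.07)&(ly<.1)&(ly>-.13);print(f,nm,k.sum(),lx[k].min().round(4),lx[k].max().round(4),ly[k].min().round(4),ly[k].max().round(4),np.median(W[k,2]))
    k=(lx>.0)&(lx<.05)&(W[:,2]>.066)&(W[:,2]<.08)&(ly<.1)&(ly>.07)
    if k.any():print("plate",k.sum(),lx[k].mean(),ly[k].mean())
    m=(lx>-.06)&(lx<-.01)
    for b in list(np.arange(-.08,-.05,.002))+list(np.arange(.05,.08,.002)):
        k=m&(ly>=b)&(ly<b+.002);print(round(b+.001,3),k.sum(),np.percentile(W[k,2],[50,90]).round(3) if k.sum() else None,end="; ")
    print()
    m=(abs(ly)<.04)
    for b in np.arange(-.03,.012,.002):
        k=m&(lx>=b)&(lx<b+.002);print(round(b+.001,3),k.sum(),np.percentile(W[k,2],[50]).round(3) if k.sum() else None,end="; ")
    print()
E
```

```text
top2.npz board 153 0.0429 0.0524 -0.1231 0.0901 0.06043328918973597
plate 51 0.02290646856929474 0.08699428155904015
-0.079 8 [-0.     0.002]; -0.077 10 [-0.002  0.001]; -0.075 11 [-0.002  0.004]; -0.073 9 [-0.001  0.001]; -0.071 9 [-0.     0.003]; -0.069 3 [0.003 0.004]; -0.067 0 None; -0.065 0 None; -0.063 0 None; -0.061 8 [0.056 0.058]; -0.059 16 [0.051 0.058]; -0.057 23 [0.041 0.057]; -0.055 12 [0.033 0.037]; -0.053 11 [0.032 0.034]; -0.051 11 [0.032 0.037]; 0.051 18 [0.032 0.428]; 0.053 16 [0.034 0.434]; 0.055 16 [0.032 0.418]; 0.057 14 [0.034 0.412]; 0.059 14 [0.21  0.437]; 0.061 15 [0.058 0.436]; 0.063 30 [0.052 0.423]; 0.065 22 [0.005 0.437]; 0.067 17 [0.003 0.438]; 0.069 18 [0.187 0.439]; 0.071 20 [0.001 0.44 ]; 0.073 17 [0.004 0.441]; 0.075 19 [0.005 0.441]; 0.077 19 [0.004 0.441]; 0.079 21 [0.005 0.44 ]; 
-0.029 20 [0.033]; -0.027 16 [0.033]; -0.025 19 [0.033]; -0.023 14 [0.034]; -0.021 19 [0.034]; -0.019 18 [0.033]; -0.017 16 [0.033]; -0.015 18 [0.035]; -0.013 17 [0.035]; -0.011 19 [0.034]; -0.009 17 [0.036]; -0.007 29 [0.034]; -0.005 9 [0.032]; -0.003 18 [0.029]; -0.001 
[... 595 characters left out ...]
055 28 [0.397 0.424]; 0.057 31 [0.391 0.421]; 0.059 42 [0.378 0.424]; 0.061 81 [0.043 0.399]; 0.063 53 [0.052 0.419]; 0.065 50 [0.379 0.422]; 0.067 42 [0.364 0.423]; 0.069 37 [0.377 0.425]; 0.071 41 [0.389 0.423]; 0.073 33 [0.384 0.426]; 0.075 49 [0.382 0.429]; 0.077 33 [0.386 0.429]; 0.079 51 [0.372 0.422]; 
-0.029 11 [0.031]; -0.027 11 [0.031]; -0.025 15 [0.031]; -0.023 8 [0.03]; -0.021 16 [0.031]; -0.019 11 [0.029]; -0.017 11 [0.032]; -0.015 16 [0.032]; -0.013 18 [0.032]; -0.011 10 [0.032]; -0.009 17 [0.032]; -0.007 9 [0.032]; -0.005 23 [0.033]; -0.003 23 [0.032]; -0.001 11 [0.033]; 0.001 4 [-0.577]; 0.003 6 [-0.578]; 0.005 1 [-0.578]; 0.007 2 [-0.579]; 0.009 6 [-0.581]; 0.011 1 [-0.577];
```

The tray is centred on the rail to within about 2 mm, and its lip is 14 mm short of home. Pushing home slowly.

```bash
python3 -m inch '[{"linear":[0.003,0.02,0],"twist":0,"gripper":0},{"linear":[0.006,0.04,0],"twist":0,"gripper":0},{"linear":[0.01,0.06,0],"twist":0,"gripper":0},{"linear":[0.013,0.08,0],"twist":0,"gripper":0},{"linear":[0.016,0.1,0],"twist":0,"gripper":0},{"linear":[0.019,0.12,0],"twist":0,"gripper":0},{"linear":[0.019,0.12,0],"twist":0,"gripper":0}]'; python3 -m inch '[{"linear":[0.002,0.01,0],"twist":0,"gripper":0},{"linear":[0.003,0.02,0],"twist":0,"gripper":0},{"linear":[0.003,0.02,0],"twist":0,"gripper":0}]'; python3 -m inch '[{"linear":[0.002,0.01,0],"twist":0,"gripper":0},{"linear":[0.003,0.02,0],"twist":0,"gripper":0},{"linear":[0.003,0.02,0],"twist":0,"gripper":0}]'
```

```text
time: 15.88
tool_pos: [0.5162, -0.196, 0.0467]
ee_rot: [3.14, -0.0, -0.16]
wrist_force: [-0.3, -5.7, 6.0]
width: 0.009
time: 16.13
tool_pos: [0.5164, -0.1943, 0.0467]
ee_rot: [3.139, -0.0, -0.16]
wrist_force: [-2.1, -6.1, 6.1]
width: 0.0089
time: 16.38
tool_pos: [0.5167, -0.1934, 0.0468]
ee_rot: [3.137, -0.001, -0.16]
wrist_force: [-1.0, -7.8, 5.1]
width: 0.009
```

```bash
python3 -m inch '[{"linear":[0.002,0.01,0],"twist":0,"gripper":0},{"linear":[0.003,0.02,0],"twist":0,"gripper":0},{"linear":[0.003,0.02,0],"twist":0,"gripper":0}]'; python3 - <<'E'
from bench import robot
from h import *
o=robot.get_obs();s=robot.snapshot("top");np.savez("top3.npz",**s);print(o["tool_pos"],o["ee_rot"],o["wrist_force"],o["wrist_torque"])
cv2.imwrite("pics/t3.png",cv2.resize(s["image"][215:325,310:460,::-1],None,fx=5,fy=5,interpolation=cv2.INTER_CUBIC))
a=np.radians(80.83);X=np.array([np.cos(a),np.sin(a)]);Y=np.array([-X[1],X[0]])
oo=np.array([.5337,-.0742])
d=load("top3.npz");W=cloud(d).reshape(-1,3);W=W[~np.isnan(W[:,0])]
lx=(W[:,:2]-oo)@X;ly=(W[:,:2]-oo)@Y
for l,h in((-.055,-.02),(-.02,.02),(.02,.055)):
    for b in np.arange(-.012,.02,.002):
        k=(ly>l)&(ly<h)&(lx>=b)&(lx<b+.002);print(round(b+.001,3),np.percentile(W[k,2],[50]).round(3) if k.sum() else None,end="; ")
    print()
E
```

```text
time: 16.63
tool_pos: [0.517, -0.1932, 0.0468]
ee_rot: [3.133, -0.001, -0.161]
wrist_force: [-0.2, -13.1, 4.5]
width: 0.0089
[ 0.51698938 -0.1932154   0.04682384] [ 3.13340698e+00 -1.42108507e-03 -1.60593755e-01] [ -0.21796445 -13.07310821   4.46975018] [-2.25131421  0.12048978 -0.00628749]
-0.011 [0.032]; -0.009 [0.032]; -0.007 [0.035]; -0.005 [0.033]; -0.003 [0.034]; -0.001 [0.034]; 0.001 [0.035]; 0.003 [0.034]; 0.005 [0.034]; 0.007 [0.033]; 0.009 [0.027]; 0.011 [0.023]; 0.013 [0.019]; 0.015 [0.014]; 0.017 [0.013]; 0.019 [0.015]; 
-0.011 [0.034]; -0.009 [0.034]; -0.007 [0.031]; -0.005 [0.034]; -0.003 [0.035]; -0.001 [0.033]; 0.001 [0.033]; 0.003 [0.033]; 0.005 [0.034]; 0.007 [0.035]; 0.009 [0.024]; 0.011 [0.021]; 0.013 [0.016]; 0.015 [0.013]; 0.017 [0.012]; 0.019 [0.012]; 
-0.011 [0.032]; -0.009 [0.033]; -0.007 [0.034]; -0.005 [0.032]; -0.003 [0.036]; -0.001 [0.035]; 0.001 [0.036]; 0.003 [0.034]; 0.005 [0.033]; 0.007 [0.035]; 0.009 [0.019]; 0.011 [0.016]; 0.013 [0.012]; 0.015 [0.009]; 0.017 [0.009]; 0.019 [0.01];
```

View pics/t3.png

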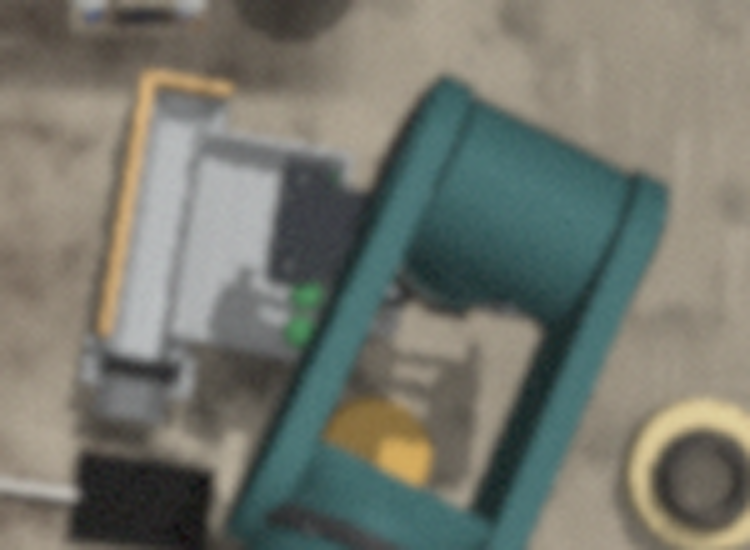

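The tray is home: its lip is at +8 mm along the whole rail and square, with 13 N of contact force. Now I'll tip it along the arc about the rail, first to about 9°.

```bash
python3 -m inch '[{"linear":[0,0.001,0.02],"twist":0,"gripper":0},{"linear":[0.001,0.004,0.045],"twist":0,"gripper":0},{"linear":[0.001,0.008,0.07],"twist":0,"gripper":0},{"linear":[0.002,0.012,0.095],"twist":0,"gripper":0},{"linear":[0.003,0.016,0.12],"twist":0,"gripper":0},{"linear":[0.003,0.021,0.14],"twist":0,"gripper":0},{"linear":[0.004,0.026,0.16],"twist":0,"gripper":0},{"linear":[0.005,0.03,0.175],"twist":0,"gripper":0},{"linear":[0.005,0.032,0.186],"twist":0,"gripper":0},{"linear":[0.005,0.032,0.186],"twist":0,"gripper":0}]'; python3 - <<'E'
from bench import robot
from h import *
o=robot.get_obs();s=robot.snapshot("top");np.savez("top4.npz",**s);print(o["tool_pos"],o["ee_rot"],o["wrist_force"],o["wrist_torque"])
cv2.imwrite("pics/t4.png",cv2.resize(s["image"][215:325,310:460,::-1],None,fx=5,fy=5,interpolation=cv2.INTER_CUBIC))
s=robot.snapshot("scene");cv2.imwrite("pics/s4.png",cv2.resize(s["image"][170:290,300:460,::-1],None,fx=5,fy=5,interpolation=cv2.INTER_CUBIC))
E
```

```text
time: 17.52
tool_pos: [0.5176, -0.1896, 0.0646]
ee_rot: [3.134, -0.001, -0.161]
wrist_force: [0.6, -11.8, 1.2]
width: 0.0088
[ 0.51756086 -0.18962237  0.06457968] [ 3.13445878e+00 -1.26636193e-03 -1.60892897e-01] [  0.63382566 -11.82879118   1.17041766] [-2.31496934e+00 -1.95611327e-01  1.83333626e-03]
```

View pics/t4.png

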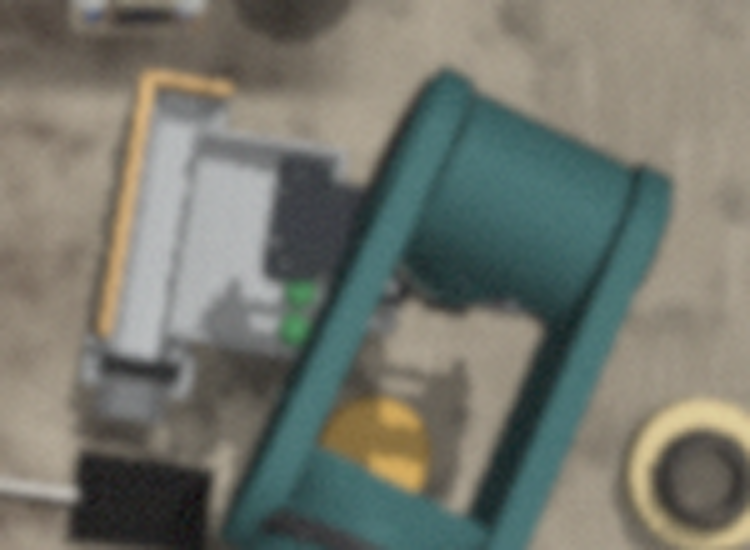

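View pics/s4.png

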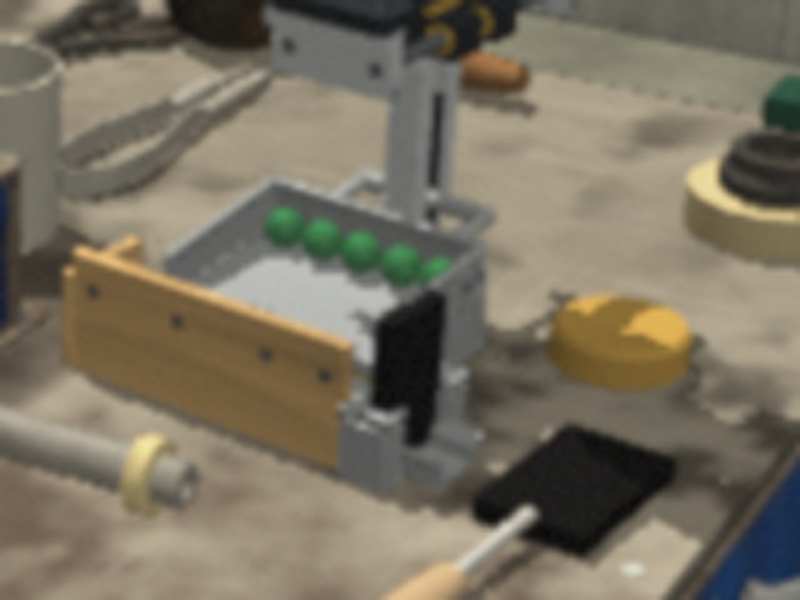

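The tilt is about 8.6° and the marbles are only just starting to roll. I'll continue to about 12°.

```bash
python3 -m inch '[{"linear":[0,0.002,0.01],"twist":0,"gripper":0},{"linear":[0.001,0.005,0.02],"twist":0,"gripper":0},{"linear":[0.001,0.008,0.03],"twist":0,"gripper":0},{"linear":[0.002,0.011,0.04],"twist":0,"gripper":0},{"linear":[0.002,0.014,0.05],"twist":0,"gripper":0},{"linear":[0.002,0.017,0.06],"twist":0,"gripper":0},{"linear":[0.003,0.018,0.065],"twist":0,"gripper":0},{"linear":[0.003,0.018,0.065],"twist":0,"gripper":0},{"linear":[0.003,0.018,0.065],"twist":0,"gripper":0},{"linear":[0.003,0.018,0.065],"twist":0,"gripper":0}]'; python3 - <<'E'
from bench import robot
from h import *
o=robot.get_obs();s=robot.snapshot("top");print(o["tool_pos"],o["ee_rot"],o["wrist_force"])
a=cv2.resize(s["image"][230:310,315:385,::-1],None,fx=5,fy=5,interpolation=cv2.INTER_CUBIC)
s=robot.snapshot("scene");b=cv2.resize(s["image"][190:290,300:400,::-1],None,fx=4,fy=4,interpolation=cv2.INTER_CUBIC)
cv2.imwrite("pics/s5.png",np.hstack([a,b]))
E
```

```text
time: 18.45
tool_pos: [0.5179, -0.1877, 0.071]
ee_rot: [3.135, -0.001, -0.161]
wrist_force: [1.4, -12.0, 0.5]
width: 0.0092
[ 0.51785825 -0.18770167  0.070951  ] [ 3.13467629e+00 -1.19532617e-03 -1.60942802e-01] [  1.3916728  -12.00928851   0.52714911]
```

View pics/s5.png

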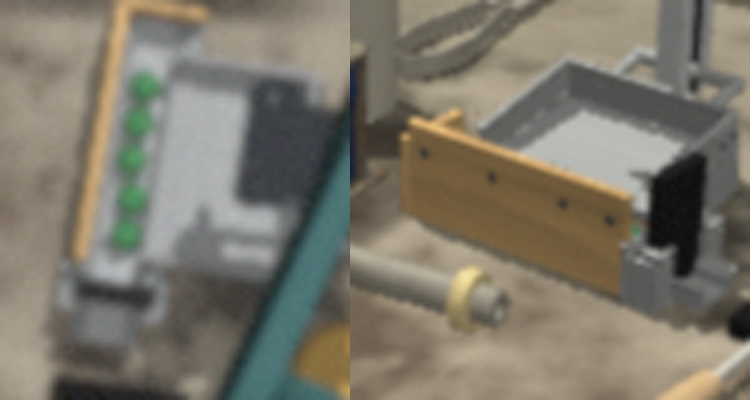

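All five marbles are in the groove in one row (left crop, (145,85) to (125,235)) and rolling towards the plate. The tray is empty. Now I'll lower it back along the same arc.

```bash
python3 -m inch '[{"linear":[0,0,0],"twist":0,"gripper":0},{"linear":[0,0,0],"twist":0,"gripper":0},{"linear":[-0.001,-0.007,-0.03],"twist":0,"gripper":0},{"linear":[-0.002,-0.015,-0.06],"twist":0,"gripper":0},{"linear":[-0.004,-0.024,-0.09],"twist":0,"gripper":0},{"linear":[-0.005,-0.03,-0.12],"twist":0,"gripper":0},{"linear":[-0.006,-0.036,-0.15],"twist":0,"gripper":0},{"linear":[-0.007,-0.042,-0.18],"twist":0,"gripper":0},{"linear":[-0.007,-0.046,-0.21],"twist":0,"gripper":0},{"linear":[-0.008,-0.05,-0.24],"twist":0,"gripper":0}]';python3 -m inch '[{"linear":[-0.002,-0.015,-0.01],"twist":0,"gripper":0},{"linear":[-0.005,-0.03,-0.01],"twist":0,"gripper":0},{"linear":[-0.005,-0.03,-0.01],"twist":0,"gripper":0},{"linear":[-0.005,-0.03,-0.01],"twist":0,"gripper":0}]'; python3 - <<'E'
from bench import robot
from h import *
o=robot.get_obs();s=robot.snapshot("top");print(o["tool_pos"],o["ee_rot"],o["wrist_force"])
a=cv2.resize(s["image"][230:310,315:385,::-1],None,fx=5,fy=5,interpolation=cv2.INTER_CUBIC)
s=robot.snapshot("scene");b=cv2.resize(s["image"][190:290,300:400,::-1],None,fx=4,fy=4,interpolation=cv2.INTER_CUBIC)
cv2.imwrite("pics/s6.png",np.hstack([a,b]))
E
```

```text
time: 19.38
tool_pos: [0.517, -0.1932, 0.0473]
ee_rot: [3.134, -0.001, -0.161]
wrist_force: [0.2, -11.9, 2.3]
width: 0.0088
time: 19.72
tool_pos: [0.517, -0.1934, 0.0468]
ee_rot: [3.14, -0.001, -0.161]
wrist_force: [-0.1, -6.7, 6.5]
width: 0.0093
[ 0.5169683  -0.19342541  0.04678981] [ 3.13963406e+00 -1.30010852e-03 -1.60601952e-01] [-0.06310522 -6.66495539  6.50542356]
```

View pics/s6.png

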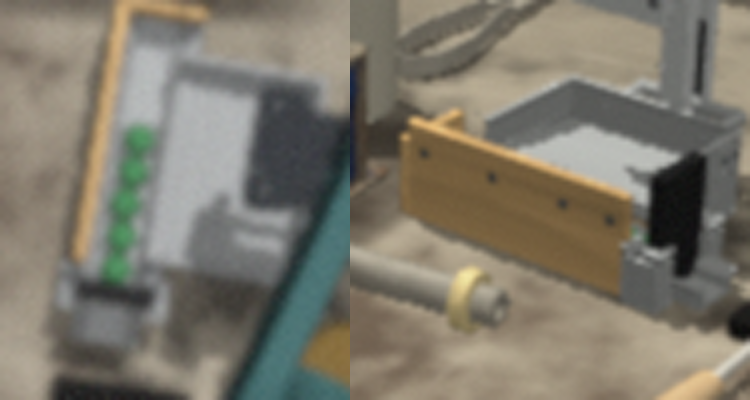

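The marbles are against the plate and the tray is down, with the TCP z back at its original 0.0468. Releasing and going up.

```bash
python3 -m inch '[{"linear":[-0.002,-0.015,0.005],"twist":0,"gripper":0},{"linear":[-0.002,-0.015,0.005],"twist":0,"gripper":0.1},{"linear":[-0.002,-0.015,0.005],"twist":0,"gripper":0.3},{"linear":[-0.002,-0.015,0.005],"twist":0,"gripper":0.33},{"linear":[-0.002,-0.015,0.005],"twist":0,"gripper":0.33},{"linear":[-0.002,-0.015,0.2],"twist":0,"gripper":0.33},{"linear":[-0.002,-0.015,0.5],"twist":0,"gripper":0.33},{"linear":[-0.002,-0.015,0.9],"twist":0,"gripper":0.33},{"linear":[-0.002,-0.015,1],"twist":0,"gripper":0.33}]'; python3 -m inch '[{"linear":[0,-0.3,0.3],"twist":0,"gripper":0.33},{"linear":[0,-0.6,0.5],"twist":0,"gripper":0.33},{"linear":[0,-1,0.8],"twist":0,"gripper":0.33},{"linear":[0,-1,0.8],"twist":0,"gripper":0.33},{"linear":[0,-1,0.8],"twist":0,"gripper":0.33}]'; python3 -m inch '[{"linear":[0,-0.4,0.3],"twist":0.1,"gripper":0.33},{"linear":[0,-0.8,0.5],"twist":0.2,"gripper":0.33},{"linear":[0,-1,0.5],"twist":0.3,"gripper":0.33},{"linear":[0,-1,0.5],"twist":0.3,"gripper":0.33}]'; python3 - <<'E'
from bench import robot
from h import *
o=robot.get_obs();print(o["tool_pos"],o["ee_rot"],o["wrist_force"],o["time"])
s=robot.snapshot("top");np.savez("top7.npz",**s)
cv2.imwrite("pics/t7.png",s["image"][:,:,::-1])
a=cv2.resize(s["image"][230:310,315:415,::-1],None,fx=5,fy=5,interpolation=cv2.INTER_CUBIC)
cv2.imwrite("pics/t7c.png",a)
s=robot.snapshot("scene");np.savez("scene7.npz",**s);cv2.imwrite("pics/s7.png",s["image"][:,:,::-1])
E
```

```text
time: 20.57
tool_pos: [0.5185, -0.1947, 0.1514]
ee_rot: [3.14, -0.007, -0.16]
wrist_force: [1.0, -1.2, 2.3]
width: 0.031
time: 20.98
tool_pos: [0.5168, -0.2964, 0.2271]
ee_rot: [3.141, -0.002, -0.164]
wrist_force: [-0.3, 0.6, -0.6]
width: 0.0313
time: 21.32
tool_pos: [0.516, -0.3977, 0.2743]
ee_rot: [-3.142, 0.002, 0.153]
wrist_force: [-0.5, 1.5, -1.1]
width: 0.0308
[ 0.51598298 -0.39766154  0.27433245] [-3.14153706e+00  1.79127493e-03  1.52710955e-01] [-0.53613758  1.50132143 -1.12126563] 21.3167
```

View pics/t7.png

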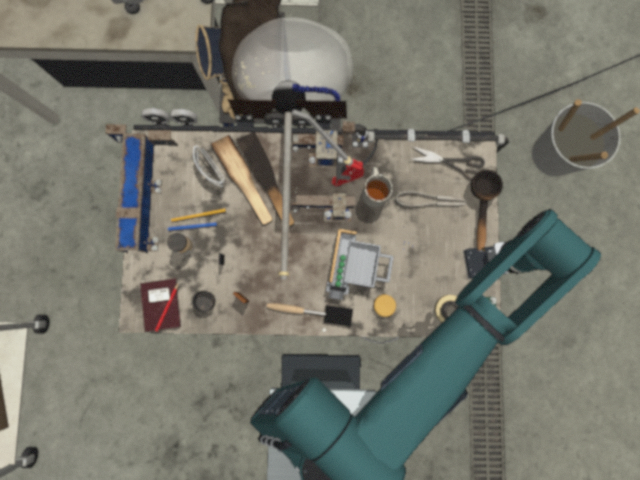

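View pics/t7c.png

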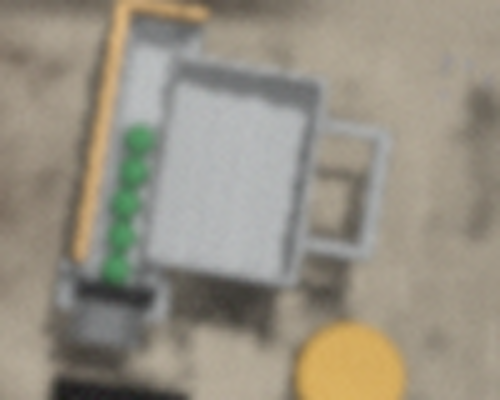

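View pics/s7.png

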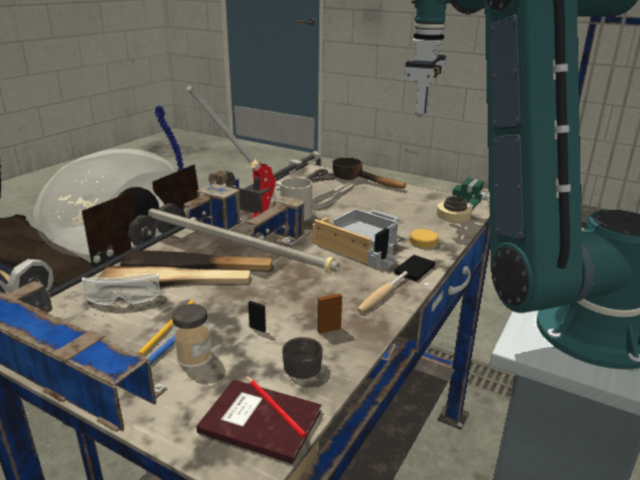

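Five marbles sit in a row behind the plate in the top crop, from (140,138) to (116,270). The tray is free on the bench and the bystanders are unmoved. One last check with numbers.

```bash
python3 - <<'E'
from h import *
from bench import robot
a=np.radians(80.83);X=np.array([np.cos(a),np.sin(a)]);Y=np.array([-X[1],X[0]])
slot=np.array([.4526,-.0368]);o=np.array([.5337,-.0742])
d=load("top7.npz");hsv=cv2.cvtColor(d["image"],cv2.COLOR_RGB2HSV)
gm=((hsv[...,0]>50)&(hsv[...,0]<85)&(hsv[...,1]>80)).astype(np.uint8);gm[:240]=0;gm[295:]=0;gm[:,:325]=0;gm[:,360:]=0
n,l,st,ce=cv2.connectedComponentsWithStats(gm)
for i in range(1,n):
    p=onz(d,ce[i],.022)[:2]-slot;print(st[i,4],"x",(p@X*1e3).round(1),"y",(p@Y*1e3).round(1))
W=cloud(d).reshape(-1,3);W=W[~np.isnan(W[:,0])]
lx=(W[:,:2]-o)@X;ly=(W[:,:2]-o)@Y
k=(lx>.0)&(lx<.05)&(W[:,2]>.066)&(W[:,2]<.085)&(ly<.1)&(ly>.07);print("plate",(lx[k].mean()*1e3-24).round(1),(ly[k].mean()*1e3-86).round(1),np.median(W[k,2]))
k=(abs(ly)<.045)&(lx>-.07)&(lx<0.006)&(W[:,2]<.045)&(W[:,2]>.02);A=np.c_[lx[k],ly[k],np.ones(k.sum())];c=np.linalg.lstsq(A,W[k,2],rcond=None)[0];print("tray floor slope deg",np.degrees(c[:2]).round(2),"z",c[2])
k=(abs(ly)<.05)&(lx>-.02)&(lx<.02);print("lip edge",[ (round(b,3),np.median(W[k&(lx>=b)&(lx<b+.002),2]).round(3)) for b in np.arange(0,.016,.002)])
# bystanders: top image diff before/after
d0=load("top0.npz");df=cv2.absdiff(cv2.GaussianBlur(d0["image"],(5,5),0),cv2.GaussianBlur(d["image"],(5,5),0)).max(2)
for n,(u,v) in dict(mug=(377,190),cup=(204,302),wax=(385,305),jar=(178,242),tweez=(430,199),paddle=(310,312)).items():print(n,df[v-10:v+10,u-12:u+12].mean().round(1))
o=robot.get_obs();print(o["wrist_force"],o["time"])
E
```

```text
92 x -0.0 y -53.1
plate -0.8 1.2 0.07420560138607114
tray floor slope deg [ 4.56 -0.12] z 0.033784907069178804
lip edge [(np.float64(0.0), np.float64(0.034)), (np.float64(0.002), np.float64(0.034)), (np.float64(0.004), np.float64(0.033)), (np.float64(0.006), np.float64(0.033)), (np.float64(0.008), np.float64(0.023)), (np.float64(0.01), np.float64(0.02)), (np.float64(0.012), np.float64(0.017)), (np.float64(0.014), np.float64(0.014))]
mug 4.1
cup 4.8
wax 6.9
jar 4.0
tweez 5.5
paddle 5.4
[0.34275342 0.72188854 0.20277621] 21.4167
```

The row's mean is x = 0.0, y = −53 mm, against about −49 expected, so I'll take one close look from the wrist camera before handing in.

```bash
python3 -m inch '[{"linear":[-0.3,0.35,0],"twist":0.08,"gripper":0.33},{"linear":[-0.6,0.7,0],"twist":0.16,"gripper":0.33},{"linear":[-0.8,1,0],"twist":0.2,"gripper":0.33},{"linear":[-0.8,1,0],"twist":0.2,"gripper":0.33}]'; python3 -m inch '[{"linear":[-0.2,0.35,0],"twist":0,"gripper":0.33},{"linear":[-0.4,0.7,0],"twist":0,"gripper":0.33},{"linear":[-0.4,1,0],"twist":0,"gripper":0.33},{"linear":[-0.4,1,0],"twist":0,"gripper":0.33}]'; python3 -m inch '[{"linear":[0,0.35,-0.2],"twist":0,"gripper":0.33},{"linear":[0,0.7,-0.4],"twist":0,"gripper":0.33},{"linear":[0,1,-0.5],"twist":0,"gripper":0.33},{"linear":[0,1,-0.5],"twist":0,"gripper":0.33},{"linear":[0,1,-0.5],"twist":0,"gripper":0.33}]'; python3 - <<'E'
from bench import robot
from h import *
o=robot.get_obs();s=robot.snapshot("wrist");cv2.imwrite("pics/w20.png",s["image"][:,:,::-1])
np.savez("w20.npz",pos=o["tool_pos"],rpy=o["ee_rot"],**s);print(o["tool_pos"],o["ee_rot"],o["time"])
E
```

```text
time: 21.75
tool_pos: [0.4327, -0.2864, 0.2733]
ee_rot: [-3.132, 0.003, 0.368]
wrist_force: [2.2, 0.2, 0.1]
width: 0.0311
time: 22.08
tool_pos: [0.3955, -0.1883, 0.2756]
ee_rot: [-3.139, -0.002, 0.368]
wrist_force: [0.1, -0.0, 0.4]
width: 0.031
time: 22.5
tool_pos: [0.3959, -0.0924, 0.2245]
ee_rot: [-3.14, 0.002, 0.367]
wrist_force: [0.8, -0.6, 0.8]
width: 0.0313
[ 0.39589778 -0.09236004  0.22447173] [-3.13983098e+00  2.10637357e-03  3.66864120e-01] 22.5
```

View pics/w20.png

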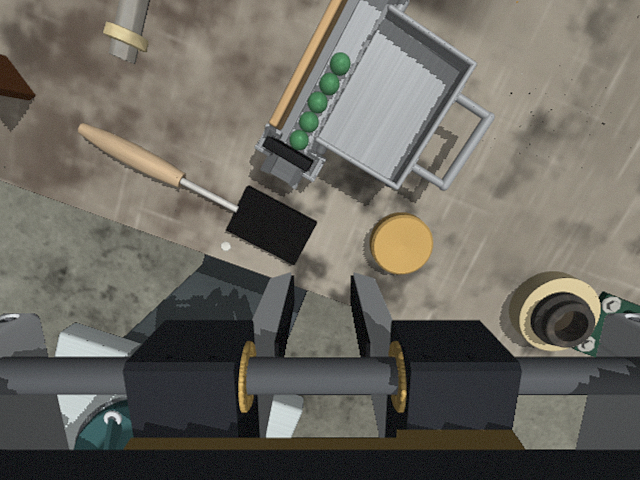

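```bash
python3 - <<'E'
from h import *
from bench import robot
a=np.radians(80.83);X=np.array([np.cos(a),np.sin(a)]);Y=np.array([-X[1],X[0]])
slot=np.array([.4526,-.0368])
d=wload("w20.npz");hsv=cv2.cvtColor(d["image"],cv2.COLOR_RGB2HSV)
gm=((hsv[...,0]>50)&(hsv[...,0]<85)&(hsv[...,1]>100)).astype(np.uint8);gm[160:]=0;gm[:,:280]=0;gm[:,360:]=0
gm=cv2.erode(gm,np.ones((5,5),np.uint8))
n,l,st,ce=cv2.connectedComponentsWithStats(gm)
for i in range(1,n):
    if st[i,4]<20: continue
    p=onz(d,ce[i],.019)[:2]-slot;print(st[i,4],"x",(p@X*1e3).round(1),"y",(p@Y*1e3).round(1))
W=cloud(d).reshape(-1,3);W=W[~np.isnan(W[:,0])];q=W[:,:2]-slot;k=(abs(q@X)<.03)&(abs(q@Y)<.015)&(W[:,2]>.066)&(W[:,2]<.09);P=W[k]
r=cv2.minAreaRect(P[:,:2].astype(np.float32));c=np.array(r[0])-slot;print("plate",(c@X*1e3).round(1),(c@Y*1e3).round(1),r[1:],np.median(P[:,2]))
E
```

```text
36 x 4.7 y -77.0
70 x 1.7 y -35.6
81 x 1.0 y -13.9
plate -0.1 -0.4 ((0.043674807995557785, 0.010035685263574123), 80.7812728881836) 0.0746246271693304
```

The colour blobs are partial, so I'll fit spheres to the depth points instead.

```bash
python3 - <<'E'
from h import *
from scipy.optimize import least_squares
a=np.radians(80.83);X=np.array([np.cos(a),np.sin(a)]);Y=np.array([-X[1],X[0]])
slot=np.array([.4526,-.0368])
d=wload("w20.npz");W=cloud(d);im=d["image"].astype(int)
g=(im[...,1]>im[...,0]+15)&(im[...,1]>im[...,2]+5);g[160:]=0;g[:,:280]=0;g[:,360:]=0
P=W[g];P=P[~np.isnan(P[:,0])];L=np.c_[(P[:,:2]-slot)@X,(P[:,:2]-slot)@Y,P[:,2]]
print(len(L),L.min(0),L.max(0))
C=np.array([[0,-9-20*i,17+1.4*i] for i in range(5)])/1e3
for it in range(15):
    D=np.linalg.norm(L[:,None]-C[None],axis=2);lab=np.argmin(abs(D-.01),1)
    C=np.array([least_squares(lambda c:np.linalg.norm(L[lab==i]-c,axis=1)-.01,C[i],loss="soft_l1",f_scale=.001).x for i in range(5)])
print((C*1e3).round(1),np.bincount(lab))
E
```

```text
1734 [-0.0088954  -0.10670157  0.00565591] [ 0.0112287  -0.00539373  0.03298272]
[[  1.2 -15.4  16.2]
 [  1.  -35.2  17.6]
 [  2.4 -55.1  19.1]
 [  0.8 -74.9  20.5]
 [  0.8 -94.8  21.8]] [314 327 340 365 388]
```

The spheres are spaced 19.8–19.9 mm and within 2.4 mm of the middle line. The first is 15.4 mm up from the slot's centre, which means it is touching the plate (5 + 10 mm). Handing in.

```bash
python3 -c "
from bench import robot
print(robot.close_job())"
```

```text
the job is handed in; nothing more can be done
None
```

I stood the larger black plate in the slot, slid the tray square against the rail and tipped it to about 12°. All five marbles rolled into the groove and none fell. The tray is back down on the bench, released, and the job was handed in at about 22.5 s, with no verdict reported.

**Last checks**
- **Plate:** it is within 0.5 mm of the slot centre and upright, and its top reads 74.6 mm. That is 76 mm after allowing for the camera's −1.3 mm height bias.
- **Marbles:** sphere fits to the wrist camera's depth put them 19.8–19.9 mm apart and within 2.4 mm of the middle line. The first touches the plate and the last is about 95 mm up from the slot's centre, under the 100 mm limit.
- **Tray:** the floor slopes 4.6° to the back, against 5° nominal. The lip was still just over the rail, about 8 mm past its middle, and the handle was back at its starting height, so the tray stands level.
- **Bystanders:** the top views before and after show none of them moved.

**Checks that disagreed**
- **Plate:** the coarser top-view depth put it 1.2 mm off along the channel. I relied on the wrist view.
- **Marbles:** the colour check merged or clipped the blobs. It gave a row centre of −53 mm, against about −49 mm expected, and a 4.7 mm side offset for one marble. I used the sphere fits instead. The −49 mm was measured from the channel's origin, which seems to lie about 6 mm uphill of the slot's centre; allowing for that, the fits agree with it.

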